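# Cross-tighten a logger cover with a slotted key

## Task

Take the green key from its stand and tighten the four cover screws of the logger housing clockwise with it, in cross order and in two passes: the red-dot screw, the one opposite it, the blue-dot screw, the one opposite that; give each about 40 degrees on the first pass, then go round in the same order turning each until it is firmly home and its yellow washer just begins to creep with it. Do not overtighten (stop as soon as you feel or see the washer follow), keep the fingers off the housing, leave the jar, screwdriver and sensor head alone, and stand the key back upright in its stand.

Things in the scene. Friction and masses are not known exactly. Their poses are not given: they have to be found in the camera images.
- housing: Field data-logger housing, fixed to the bench: round grey body 156 mm across with an aluminium cover 176 mm across; cover top 62 mm above the origin (centre of the underside). A black vent plug (48 mm across, 4 mm high) is at the cover centre. Four captive screws stand on a 60 mm radius: red-dot screw at +x of the housing, blue-dot at +y, their opposites at -x and -y. Paint dots (16 mm) lie on the cover just inboard of their screws, 36 mm from the centre.
- key_grip (a point): Centre of the green paddle of the slotted key. The paddle is 46 mm long (x), 16 mm thick (y, the way to grip it) and 36 mm tall, its centre 72 mm above the key's bottom end. Key: total 90 mm, 160 g; steel shaft 14 mm, and a steel socket at the bottom, outside 39 mm (x) by 25 mm (y) by 18 mm tall, with a downward-open slot 29 mm (x) by 11 mm (y), 13 mm deep. z points up the key. The same turned by half a turn.
- key_mouth (a point): Centre of the key's bottom end, in the mouth of the slot; axes as key_grip.
- pocket (a point): Centre of the inner floor of the key's stand, a fixed grey plastic block; floor 6 mm above the bench, walls up to 28 mm. The pocket is 50 mm (x) by 38 mm (y) inside; the key stands in it upright, paddle along x, with about 6 mm play each way.
- head_red (a point): Top centre of the head of the screw beside the red paint dot. Head: steel bar 24 mm long (x axis of this point) by 7 mm wide, its full width from 3 mm to 12 mm below this point, with a narrower 3.5 mm lead-in ridge in the top 3 mm; 15 mm from the yellow washer's face to this point. With the key fully down its slot ceiling rests on this point, the key mouth 13 mm below it. Seen from above, tightening is clockwise.
- turn_red (a joint): Turn of the screw beside the red paint dot, rad, clockwise from above, relative to its washer. At 0 its bar lies along the cover radius; starts loose at 0 to 0.25. Runs with a drag of 0.05 N m and comes up firm on its seat somewhere from 1.2 to 1.65, different for each screw, felt as a jump of the turning moment. Does not turn back by itself. The key has about 0.16 rad of free play each way on a head.
- tab_red (a point): Tip of the little tab, 18 mm from the screw's axis, on the yellow witness washer (27 mm across, 3 mm thick) under the screw beside the red paint dot. It stays still until the screw is firm on its seat, then creeps round with it under about 0.4 N m (settling to 0.2 to 0.3 N m when the turning pauses). Properly tight: the tab has been dragged 0.5 mm to about 3 mm; 5 mm or more is overtightened.
- head_red_opp (a point): Top centre of the head of the screw straight across the cover from the red-dot screw. Head: steel bar 24 mm long (x axis of this point) by 7 mm wide, its full width from 3 mm to 12 mm below this point, with a narrower 3.5 mm lead-in ridge in the top 3 mm; 15 mm from the yellow washer's face to this point. With the key fully down its slot ceiling rests on this point, the key mouth 13 mm below it. Seen from above, tightening is clockwise.
- turn_red_opp (a joint): Turn of the screw straight across the cover from the red-dot screw, rad, clockwise from above, relative to its washer. At 0 its bar lies along the cover radius; starts loose at 0 to 0.25. Runs with a drag of 0.05 N m and comes up firm on its seat somewhere from 1.2 to 1.65, different for each screw, felt as a jump of the turning moment. Does not turn back by itself. The key has about 0.16 rad of free play each way on a head.
- tab_red_opp (a point): Tip of the little tab, 18 mm from the screw's axis, on the yellow witness washer (27 mm across, 3 mm thick) under the screw straight across the cover from the red-dot screw. It stays still until the screw is firm on its seat, then creeps round with it under about 0.4 N m (settling to 0.2 to 0.3 N m when the turning pauses). Properly tight: the tab has been dragged 0.5 mm to about 3 mm; 5 mm or more is overtightened.
- head_blue (a point): Top centre of the head of the screw beside the blue paint dot. Head: steel bar 24 mm long (x axis of this point) by 7 mm wide, its full width from 3 mm to 12 mm below this point, with a narrower 3.5 mm lead-in ridge in the top 3 mm; 15 mm from the yellow washer's face to this point. With the key fully down its slot ceiling rests on this point, the key mouth 13 mm below it. Seen from above, tightening is clockwise.
- turn_blue (a joint): Turn of the screw beside the blue paint dot, rad, clockwise from above, relative to its washer. At 0 its bar lies along the cover radius; starts loose at 0 to 0.25. Runs with a drag of 0.05 N m and comes up firm on its seat somewhere from 1.2 to 1.65, different for each screw, felt as a jump of the turning moment. Does not turn back by itself. The key has about 0.16 rad of free play each way on a head.
- tab_blue (a point): Tip of the little tab, 18 mm from the screw's axis, on the yellow witness washer (27 mm across, 3 mm thick) under the screw beside the blue paint dot. It stays still until the screw is firm on its seat, then creeps round with it under about 0.4 N m (settling to 0.2 to 0.3 N m when the turning pauses). Properly tight: the tab has been dragged 0.5 mm to about 3 mm; 5 mm or more is overtightened.
- head_blue_opp (a point): Top centre of the head of the screw straight across the cover from the blue-dot screw. Head: steel bar 24 mm long (x axis of this point) by 7 mm wide, its full width from 3 mm to 12 mm below this point, with a narrower 3.5 mm lead-in ridge in the top 3 mm; 15 mm from the yellow washer's face to this point. With the key fully down its slot ceiling rests on this point, the key mouth 13 mm below it. Seen from above, tightening is clockwise.
- turn_blue_opp (a joint): Turn of the screw straight across the cover from the blue-dot screw, rad, clockwise from above, relative to its washer. At 0 its bar lies along the cover radius; starts loose at 0 to 0.25. Runs with a drag of 0.05 N m and comes up firm on its seat somewhere from 1.2 to 1.65, different for each screw, felt as a jump of the turning moment. Does not turn back by itself. The key has about 0.16 rad of free play each way on a head.
- tab_blue_opp (a point): Tip of the little tab, 18 mm from the screw's axis, on the yellow witness washer (27 mm across, 3 mm thick) under the screw straight across the cover from the blue-dot screw. It stays still until the screw is firm on its seat, then creeps round with it under about 0.4 N m (settling to 0.2 to 0.3 N m when the turning pauses). Properly tight: the tab has been dragged 0.5 mm to about 3 mm; 5 mm or more is overtightened.
- jar_mid (a point): Bystander: small amber jar of spares, 52 mm across, 65 mm high; its centre.
- screwdriver_grip (a point): Bystander: screwdriver lying on the bench, 180 mm long, at its handle.
- sensor_mid (a point): Bystander: white round sensor head, 56 mm across, 45 mm high; its centre.
There are look-alikes about, which are no part of the job. There is more than one size of the housing; the one meant has the size given above.

How it is judged:
On the way, in this order (a step that is already met when the one before it is completed fails the run):
1. first pass: the screw beside the red paint dot is turned past 0.42 rad (value of joint turn_red above 0.42 rad), for 0.05 s.
2. first pass: the screw straight across the cover from the red-dot screw is turned past 0.42 rad (value of joint turn_red_opp above 0.42 rad), for 0.05 s.
3. first pass: the screw beside the blue paint dot is turned past 0.42 rad (value of joint turn_blue above 0.42 rad), for 0.05 s.
4. first pass: the screw straight across the cover from the blue-dot screw is turned past 0.42 rad (value of joint turn_blue_opp above 0.42 rad), for 0.05 s.
5. second pass: the screw beside the red paint dot is firm: its washer tab has been dragged more than 0.5 mm (value of joint turn_red above 1.15 rad and distance of tab_red from where it was at the start of the episode above 0.0005 m), for 0.05 s.
6. second pass: the screw straight across the cover from the red-dot screw is firm: its washer tab has been dragged more than 0.5 mm (value of joint turn_red_opp above 1.15 rad and distance of tab_red_opp from where it was at the start of the episode above 0.0005 m), for 0.05 s.
7. second pass: the screw beside the blue paint dot is firm: its washer tab has been dragged more than 0.5 mm (value of joint turn_blue above 1.15 rad and distance of tab_blue from where it was at the start of the episode above 0.0005 m), for 0.05 s.
8. second pass: the screw straight across the cover from the blue-dot screw is firm: its washer tab has been dragged more than 0.5 mm (value of joint turn_blue_opp above 1.15 rad and distance of tab_blue_opp from where it was at the start of the episode above 0.0005 m), for 0.05 s.
At the end, for the whole second after the job is handed in: All four screws are turned past 1.15 rad and firm: each washer tab dragged between 0.5 and 5 mm from its start; the key is released, upright within 0.15 rad, its bottom end within 12 mm of the pocket's centre (horizontally) and no more than 16 mm above the bench, so down in the pocket (all of step 5 and all of step 6 and all of step 7 and all of step 8 and distance of each of tab_red, tab_red_opp, tab_blue, tab_blue_opp from where it was at the start of the episode below 0.005 m and horizontal distance between key_mouth and pocket below 0.012 m and height (world z) of key_mouth below 0.016 m and angle between key_grip's own z axis and vertical below 0.15 rad); the robot touches nothing.
It fails at once if a screw is overtightened: its washer tab is dragged 5 mm or more (distance of any of tab_red, tab_red_opp, tab_blue, tab_blue_opp from where it was at the start of the episode above 0.005 m).
It fails at once if a screw is driven past 1.15 rad while another is still below 0.42 rad (not a little each pass) (value of joint any of turn_red, turn_red_opp, turn_blue, turn_blue_opp above 1.15 rad and value of joint any of turn_red, turn_red_opp, turn_blue, turn_blue_opp below 0.42 rad).
It fails at once if the gripper's fingers touch the housing or its screws (the key must do the work) (contact force between the fingers and housing above 1 N).
It fails at once if the jar, screwdriver or sensor head is moved more than 20 mm (distance of any of jar_mid, screwdriver_grip, sensor_mid from where it was at the start of the episode above 0.02 m).
It also fails if it takes over 72 s, if anything falls off the work surface, if the arm or the gripper's body presses on something with over 40 N, if the wrist force passes 120 N, or if a joint passes its speed limit or range.

## Robot

A 7-joint arm with a two-finger parallel gripper is mounted at the origin on the work surface. World frame = base frame: x ahead of the robot, y to its left, z up, the work surface at z = 0. Lengths are in m, angles in rad, forces in N, time in s.
With the tool pointing down it reaches from about 0.4 to 0.85 m from the base axis. Payload 4.5 kg.
Tool frame: the origin (TCP) lies at the centre of the arm's flange, where the gripper is bolted on; the fingertips stand r.tcp_to_tips ahead of it and the grasp point (between the pads) lies 147 mm ahead of it (r.tcp_to_tips is the distance from the TCP to the fingertips, in m); x points along the fingers, y is the direction in which the jaws open and shut, and the axes are right-handed (so a half turn about x gives the same grasp; the last joint's range is limited). The gripper opens to 88 mm and grips with 3 to 60 N. Pads are 18 mm wide; open, the fingers measure 123 mm over their backs; the gripper's body (75 mm by 187 mm) begins 45 mm behind the grasp point.
Start: joints at [0.034, 0.689, -0.195, 1.565, 0.157, 0.902, -0.215], TCP at [0.625, 0, 0.405] pointing down, gripper open.
Joint ranges: [-3.01, 3.01], [-0.46, 2.08], [-1.47, 1.51], [0.13, 2.56], [-1, 4.14], [0.04, 2.09], [-2.66, 2.66]. Speed limits (rad/s): [2.57, 2.57, 3.14, 3.14, 3.14, 3.14, 3.14].

## Interface

Orientations are given as a unit quaternion [x, y, z, w].
In Python, from plant import r, eyes gives the robot as it stands.
- The arm moves only by the tool carry_out, never from a script. Its argument "targets" is text: rows parted by semicolons, each of 5 numbers parted by spaces: the opening, from 0 (shut) to 1 (fully open), then the shift along the tool's x, y, z in mm, then the turn about the tool's x in rad. A call has 1 to 20 rows; each row shifts and turns the commanded pose from where the row before left it, along the tool's axes as they then stand; what a row does not reach is not made up. A row lasts 1/12 s, in which the tool goes at most 41.7 mm and 7.16 degrees, less where a joint would pass 70% of its speed; a pose out of reach is approached as far as the arm can. A call is refused whole if a number of a shift passes 41.7 or a number of a turn 0.125, either way. A call with a gripper value outside its range is refused whole. The fingers move at their own pace and stop on an object; "force" is the grip in N (left out, the last holds). Time passes only in rows, so rows that do not move let the fingers close. It gives the time, the measured TCP pose, the force and the opening at its end, in the units of the state.
- r.get_state(): the state, without advancing time (a new reading comes with each control period).
- eyes.snapshot(name): name is "scene" or "side" or "wrist"; returns (picture, depth): 420x560x3 uint8, blue, green, red; 420x560 float32, m along the optical axis (not along the pixel's ray), 0 where there is no reading.
- eyes.camera_params(name): a dict with "intrinsics" (3x3 intrinsics, pixels), "rvec" (rotation vector, rad) and "tvec" (3), from world to camera coordinates, as OpenCV has them; the wrist camera has in their place "T_tool_cam" (4x4, takes a point from camera to tool coordinates, whose origin is the TCP and whose axes are the tool frame's). Camera axes: x right, y down, z forward; pixel columns grow to the right and rows downward; lengths in m; the calibration is good to about 2 mm. A picture is of the moment at which its call begins: read the wrist's pose just before it. camera_params takes no time and is no camera call.
- r.finish_job(): hands the job in, once; it reports no verdict.
The state is a dict: "clock": time; "q": joint angles; "qd": joint speeds; "joint_torque": joint torques, N m; "tool_pos": TCP position; "eef_rot": TCP orientation; "contact_force": force on the tool from outside, world axes, zero at the start; "moment": the same for the moment, N m; "opening": opening from 0.0 (shut) to 1.0 (fully open).
Only numpy, scipy, OpenCV 4.12 (cv2) and the standard library are available. Lean on these libraries where they do the work, as an engineer would, in place of code of your own. Each camera call takes 0.05 s, during which the arm holds its last target.

## Working session

There is one attempt and no reset: what is moved stays moved. The work goes in short steps, Python scripts to look and compute and a tool call to move; the robot and the scene stay as the last step left them, time stands still between calls to the robot, and variables do not carry over. Pictures are saved under pics/ and viewed, and the job is handed in when it is done.

Besides the shell and the picture viewer there is one more tool, called after "Emit:" as name(argument=value, ...) on one line, values as JSON. carry_out: Moves the arm, as the interface text tells. Its arguments: {"type":"object","properties":{"targets":{"type":"string"},"force":{"type":"number"}},"required":["targets"]}

```bash
ls; mkdir -p pics; cat > h.py <<'E'
import numpy as np, cv2
from plant import r, eyes
from scipy.spatial.transform import Rotation as R
def snap(n,f):
    s=r.get_state(); im,d=eyes.snapshot(n); cv2.imwrite(f'pics/{f}.png',im); np.savez(f'pics/{f}.npz',im=im,d=d,p=s['tool_pos'],q=s['eef_rot']); return im,d,s
def cam(n,p=None,q=None):
    c=eyes.camera_params(n); K=np.array(c['intrinsics'])
    if n=='wrist':
        T=np.eye(4);T[:3,:3]=R.from_quat(q).as_matrix();T[:3,3]=p
        return K,T@np.array(c['T_tool_cam'])
    M=np.eye(4);M[:3,:3]=cv2.Rodrigues(np.array(c['rvec'],float))[0];M[:3,3]=np.array(c['tvec']).ravel()
    return K,np.linalg.inv(M)
def load(n,f):
    z=np.load(f'pics/{f}.npz'); return z['im'],z['d'],*cam(n,z['p'],z['q'])
def px(K,T,u,v,d):
    return (T@np.array([(u-K[0,2])/K[0,0]*d,(v-K[1,2])/K[1,1]*d,d,1]))[:3]
def ray_z(K,T,u,v,z):
    o=T[:3,3]; w=T[:3,:3]@np.array([(u-K[0,2])/K[0,0],(v-K[1,2])/K[1,1],1]); return o+w*(z-o[2])/w[2]
def proj(K,T,P):
    c=np.linalg.inv(T)@np.append(P,1); return K[0,0]*c[0]/c[2]+K[0,2],K[1,1]*c[1]/c[2]+K[1,2]
E
python3 - <<'E'
from h import *
for n in ['scene','side','wrist']: snap(n,n+'0')
s=r.get_state();print(s); print(r.tcp_to_tips)
print(eyes.camera_params('wrist'))
for n in ['scene','side']: print(cam(n))
E
```

```text
pics
{'clock': 0.15, 'q': array([ 0.0338094 ,  0.68979423, -0.19451619,  1.5660548 ,  0.15730859,
        0.90247495, -0.21513528]), 'qd': array([-0.00028415, -0.00325247, -0.00102175, -0.00234635,  0.00131173,
        0.00031635,  0.00129268]), 'joint_torque': array([-1.46674727e-03, -5.27863634e+01, -1.26819178e+00, -1.53587687e+01,
       -5.24473807e-02,  3.92338901e-03,  1.12435155e-04]), 'tool_pos': array([ 6.24772132e-01, -2.93817357e-05,  4.04105421e-01]), 'eef_rot': array([-0.49963585, -0.50031044,  0.50035835, -0.49969491]), 'contact_force': array([ 0.50206002, -0.11326846,  0.03213872]), 'moment': array([-0.0313967 , -0.02524681, -0.01104703]), 'opening': 0.9985570458117917}
0.166
{'intrinsics': array([[307.78786469,   0.        , 277.07105428],
       [  0.        , 307.78786469, 207.61842608],
       [  0.        ,   0.        ,   1.        ]]), 'T_tool_cam': array([[ 7.67634155e-05, -3.12128803e-01,  9.50039791e-01,
         2.11802695e-02],
       [ 9.99999365e-01, -1.04437616e-03, -4.23922505e-04,
        -6.60669900e-04],
       [ 1.12451733e-03,  9.50039220e-01,  3.
[... 326 characters left out ...]
36,  1.19889421],
       [ 0.7547737 , -0.36399265,  0.54573438, -0.51668084],
       [-0.01675757, -0.84235809, -0.53865762,  0.64982702],
       [ 0.        ,  0.        ,  0.        ,  1.        ]]))
(array([[469.26437241,   0.        , 279.68824469],
       [  0.        , 469.26437241, 217.0278299 ],
       [  0.        ,   0.        ,   1.        ]]), array([[-7.67466829e-01, -4.81787755e-01,  4.22936432e-01,
         1.02245209e-01],
       [-6.41088614e-01,  5.77005265e-01, -5.06033905e-01,
         6.16194940e-01],
       [-2.35608475e-04, -6.59503968e-01, -7.51701045e-01,
         9.06315598e-01],
       [ 0.00000000e+00,  0.00000000e+00,  0.00000000e+00,
         1.00000000e+00]]))
```

View pics/scene0.png

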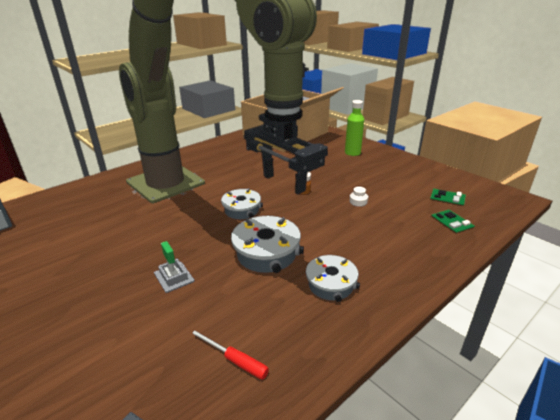

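View pics/side0.png

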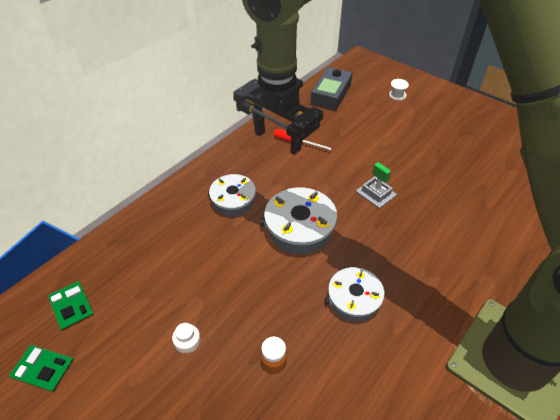

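View pics/wrist0.png

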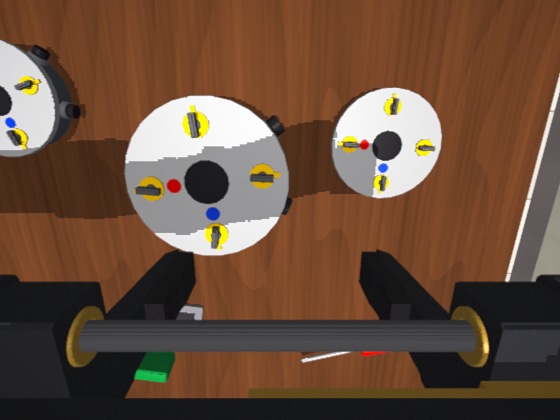

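The large housing is in the middle: centre at (206,182) in the wrist picture, red dot at (174,186), blue dot at (213,214). The key stands at side-picture (381,180). Next I'll measure.

```bash
python3 - <<'E'
from h import *
im,d,K,T=load('wrist','wrist0')
print(T[:3,:3])
# cover ellipse: bright/gray low-sat pixels at height ~.062
v,u=np.mgrid[0:420,0:560]
dd=d.ravel(); P=(T@np.stack([(u.ravel()-K[0,2])/K[0,0]*dd,(v.ravel()-K[1,2])/K[1,1]*dd,dd,np.ones_like(dd)]))[:3].T.reshape(420,560,3)
for nm,(a,b,c,e) in dict(big=(110,85,300,265),r=(320,80,450,205)).items():
    Q=P[b:e,a:c].reshape(-1,3); m=(Q[:,2]>.05)&(Q[:,2]<.066)
    q=Q[m]; print(nm,np.median(q[:,2]),(q.min(0)+q.max(0))/2,q.max(0)-q.min(0))
hsv=cv2.cvtColor(im,cv2.COLOR_BGR2HSV)
def blob(mask,z,a,b,c,e):
    k=np.zeros_like(mask);k[b:e,a:c]=mask[b:e,a:c]
    n,l,st,ce=cv2.connectedComponentsWithStats(k.astype(np.uint8))
    for i in range(1,n):
        if st[i,4]>30: print(ce[i],st[i,4],ray_z(K,T,*ce[i],z))
red=((hsv[...,0]<5)|(hsv[...,0]>175))&(hsv[...,1]>200)&(hsv[...,2]>100)
blue=(abs(hsv[...,0].astype(int)-120)<12)&(hsv[...,1]>150)
blk=(im.max(2)<40)
yel=(abs(hsv[...,0].astype(int)-28)<8)&(hsv[...,1]>180)
B=(110,85,300,265)
print('red');blob(red,.062,*B);print('blue');blob(blue,.062,*B);print('blk');blob(blk,.066,*B);print('yel');blob(yel,.065,*B)
cv2.imwrite('pics/c1.png',cv2.resize(im[85:265,110:300],None,fx=4,fy=3.3,interpolation=cv2.INTER_CUBIC)[:600,:800])
# key
for n in ['scene','side']:
    im,d,K,T=load(n,n+'0'); hsv=cv2.cvtColor(im,cv2.COLOR_BGR2HSV)
    g=(abs(hsv[...,0].astype(int)-65)<15)&(hsv[...,1]>150)
    x0,y0,x1,y1=(140,220,200,280) if n=='scene' else (360,150,400,200)
    vv,uu=np.nonzero(g[y0:y1,x0:x1]); pts=np.array([px(K,T,a+x0,b+y0,d[b+y0,a+x0]) for a,b in zip(uu,vv)])
    print(n,len(pts),pts.mean(0),pts.min(0),pts.max(0))
    top=pts[pts[:,2]>.093]; print(len(top),top.mean(0) if len(top) else 0)
    if len(top)>3:
        e,V=np.linalg.eigh(np.cov(top[:,:2].T)); print(e,V)
    cv2.imwrite(f'pics/k{n}.png',cv2.resize(im[y0-10:y1+30,x0-20:x1+20],None,fx=6,fy=6,interpolation=cv2.INTER_CUBIC))
E
```

```text
[[ 9.99998112e-01 -4.49913734e-04 -1.89017871e-03]
 [-1.01763948e-03 -9.49997258e-01 -3.12256583e-01]
 [-1.65517607e-03  3.12257917e-01 -9.49995923e-01]]
big 0.061009738565094535 [0.5482526  0.00460169 0.05833279] [0.17412604 0.17412045 0.01528358]
r 0.05204067116211267 [0.74310062 0.0406109  0.05236457] [0.09719505 0.09642191 0.00466915]
red
[173.39694656 185.54198473] 131 [5.12200562e-01 3.08461338e-04 6.20000000e-02]
blue
[212.45038168 213.48854962] 131 [ 0.5519894  -0.03146077  0.062     ]
blk
[271.         120.14583333] 48 [0.61745873 0.06789805 0.066     ]
[278.48076923 131.09615385] 52 [0.62487663 0.05733121 0.066     ]
[206.04795991 181.89906943] 1397 [0.54848145 0.00524322 0.066     ]
[287.84090909 202.93181818] 44 [ 0.63499882 -0.01804149  0.066     ]
[176.32281553 258.5776699 ] 412 [ 0.5078003  -0.08480589  0.066     ]
yel
[200.46575342 121.61643836] 219 [0.54717764 0.06651413 0.065     ]
[185.98850575 125.40229885] 87 [0.53241127 0.06287916 0.065     ]
[264.17766497 169.98477157] 197 [0.60994822 0.01772248 0.065     ]
[152.00369004 187.08118081] 271 [ 0.4902832  -0.00061001  0.065     ]
[261.97802198 184.07692308] 91 [0.60740231 0.00260196 0.065     ]
[216.99606299 233.74409449] 254 [ 0.55615097 -0.05441296  0.065     ]
scene 140 [ 0.47966499 -0.23184723  0.08792934] [ 0.45051023 -0.23909224  0.06455666] [ 0.49340858 -0.22044908  0.09875466]
69 [ 0.47251887 -0.22998173  0.09588027]
[1.65923410e-05 1.49127396e-04] [[-0.19551402 -0.98070091]
 [-0.98070091  0.19551402]]
side 148 [ 0.46512173 -0.22137922  0.08640787] [ 0.44297338 -0.33368129 -0.00353797] [ 0.50555776 -0.21090228  0.09793268]
59 [ 0.46635727 -0.22354729  0.09475226]
[1.86726152e-05 1.62793948e-04] [[-0.1365889  -0.99062782]
 [-0.99062782  0.1365889 ]]
```

View pics/c1.png

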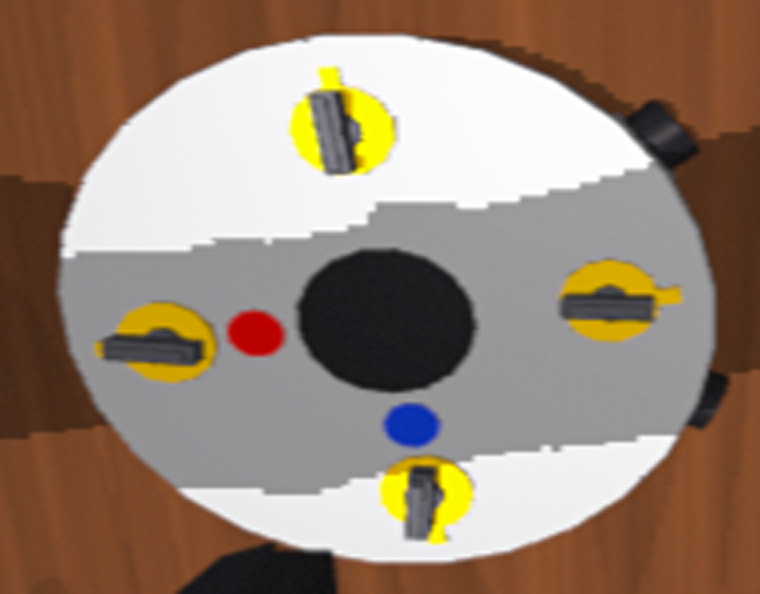

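View pics/kside.png

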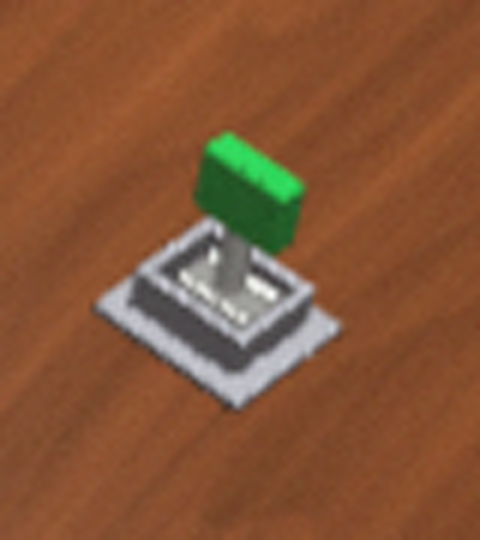

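View pics/kscene.png

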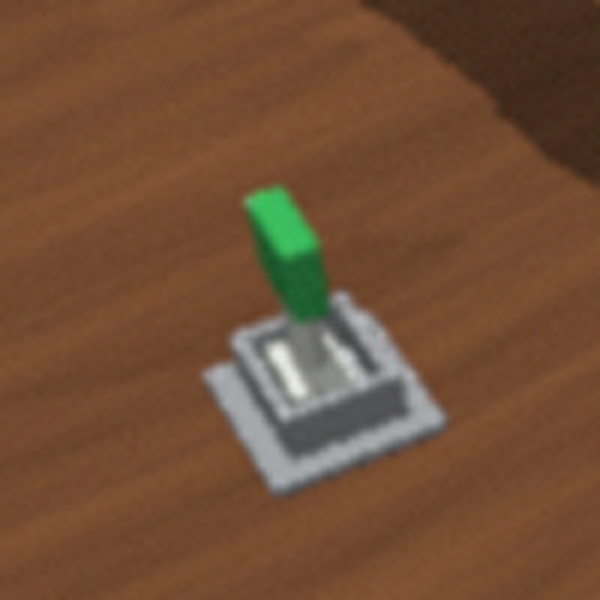

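Emit:
carry_out(targets="1 0 -19.5 28 0;1 0 -19.5 28 0;1 0 -19.5 28 0;1 0 -19.5 28 0;1 0 -19.5 28 0;1 0 -19.5 28 0;1 0 -19.5 28 0;1 0 -19.5 28 0;1 0 0 0 -0.12;1 0 0 0 -0.12;1 0 0 0 -0.12;1 0 0 0 -0.12;1 0 0 0 -0.12;1 0 0 0 -0.12;1 0 0 0 -0.12;1 0 0 0 -0.12;1 0 0 0 -0.12;1 0 0 0 -0.12;1 0 0 0 -0.12;1 0 0 0 -0.08", force=60)

```text
clock: 1.82
tool_pos: [0.4688, -0.2241, 0.4045]
eef_rot: [0.058, 0.705, -0.058, 0.705]
contact_force: [-0.3, 0.5, -0.2]
opening: 0.997
```

```bash
python3 - <<'E'
from h import *
im,d,s=snap('wrist','w1')
print(s['clock'],s['tool_pos'],R.from_quat(s['eef_rot']).as_matrix().round(4),s['q'])
cv2.imwrite('pics/w1b.png',cv2.resize(im[100:300,180:380],None,fx=3,fy=3,interpolation=cv2.INTER_CUBIC))
E
```

```text
1.8167 [ 0.46883695 -0.22414279  0.40450471] [[-4.000e-04  1.647e-01  9.864e-01]
 [ 2.000e-04  9.864e-01 -1.647e-01]
 [-1.000e+00  1.000e-04 -4.000e-04]] [ 0.75437088  0.61280259 -0.64506641  1.86710043  0.48976476  0.82557068
  1.26094295]
```

View pics/w1b.png

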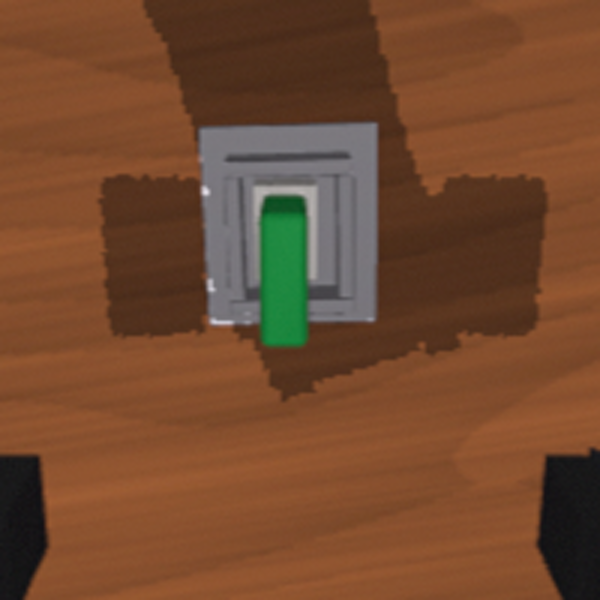

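```bash
python3 - <<'E'
from h import *
im,d,K,T=load('wrist','w1'); z=np.load('pics/w1.npz'); Rt=R.from_quat(z['q']).as_matrix();p=z['p']
f=lambda u,v,zz:(ray_z(K,T,u/3+180,v/3+100,zz))
tl=lambda P:(Rt.T@(P-p)*1000).round(1)
for nm,u,v,zz in [('near',284,346,.096),('far',284,212,.096),('L',261,280,.096),('R',307,280,.096),
 ('TL',200,129,.002),('TR',377,124,.002),('BR',375,321,.002),('BL',210,323,.002)]:
    P=f(u,v,zz); print(nm,P.round(4),tl(P))
print(d[193,274],d[193,270])
gy,gx=np.nonzero((abs(cv2.cvtColor(im,cv2.COLOR_BGR2HSV)[...,0].astype(int)-65)<15)&(im[...,1]>100)); print(gx.min(),gx.max(),gy.min(),gy.max())
print(px(K,T,275,205,d[205,275]))
# inner pocket floor edges via depth
for v in range(140,175,3): print(v,[round(px(K,T,u,v,d[v,u])[2]*1000) for u in range(245,308,3)])
E
```

```text
near [ 0.4885 -0.2305  0.096 ] [308.5  -3.1  20.6]
far [ 0.4443 -0.223   0.096 ] [308.5  -2.9 -24.2]
L [ 0.465 -0.234  0.096] [308.5 -10.4  -2. ]
R [ 0.4675 -0.2194  0.096 ] [308.5   4.4  -2. ]
TL [ 0.4234 -0.2548  0.002 ] [402.5 -37.7 -39.6]
TR [ 0.4333 -0.1835  0.002 ] [402.5  34.2 -41.5]
BR [ 0.5165 -0.1959  0.002 ] [402.5  35.7  42.6]
BL [ 0.5056 -0.2668  0.002 ] [402.5 -36.   43.4]
0.2984094 0.2994132
266 284 164 359
[ 0.47824823 -0.22841725  0.09510831]
140 [-3, -1, -1, -1, 1, -1, -2, -1, 0, -2, -2, -1, -1, 0, -2, -3, -1, -1, -2, 0, -1]
143 [-1, 4, 6, 5, 5, 383, 4, 5, 5, 3, 5, 5, 6, 4, 4, 6, 6, 6, 4, 5, 5]
146 [0, 3, 5, 6, 5, 4, 4, 5, 5, 4, 6, 6, 3, 4, 6, 5, 6, 4, 5, 3, 5]
149 [0, 6, 4, 5, 4, 6, 4, 4, 5, 4, 5, 3, 4, 5, 5, 5, 5, 4, 5, 4, 4]
152 [-1, 6, 5, 5, 14, 16, 15, 17, 17, 17, 19, 18, 21, 21, 21, 22, 21, 22, 4, 6, 5]
155 [-1, 4, 5, 6, 27, 26, 26, 28, 26, 27, 26, 28, 27, 28, 26, 27, 26, 26, 6, 5, 5]
158 [-1, 5, 5, 4, 25, 27, 26, 26, 25, 27, 26, 27, 5, 5, 5, 6, 26, 25, 5, 5, 4]
161 [-1, 5, 5, 4, 27, 23, 4, 22, 21, 22, 20, 21, 22, 20, 5, 5, 26, 27, 6, 5, 4]
164 [0, 6, 5, 6, 26, 27, 4, 23, 22, 23, 23, 21, 23, 23, 5, 7, 27, 28, 4, 5, 6]
167 [-1, 4, 5, 4, 25, 26, 5, 22, 75, 77, 78, 78, 74, 23, 4, 4, 27, 27, 6, 5, 6]
170 [-2, 3, 6, 4, 26, 27, 4, 24, 91, 92, 92, 91, 91, 23, 4, 5, 27, 26, 5, 4, 4]
173 [-2, 5, 6, 5, 27, 27, 4, 23, 95, 93, 94, 94, 93, 21, 5, 5, 28, 27, 6, 4, 4]
```

Emit:
carry_out(targets="1 30 -3 -2 0;1 36 0 0 0;1 36 0 0 0;1 36 0 0 0;1 26 0 0 0;1 15 0 0 0;1 0 0 0 0;0 0 0 0 0;0 0 0 0 0;0 0 0 0 0;0 0 0 0 0;0 0 0 0 0;0 0 0 0 0;0 0 0 0 0", force=60)

```text
clock: 3.03
tool_pos: [0.4666, -0.2267, 0.2261]
eef_rot: [0.06, 0.704, -0.06, 0.705]
contact_force: [-0.4, 0.5, -0.9]
opening: 0.496
```

```bash
python3 - <<'E'
from h import *
s=r.get_state(); print(s['clock'],s['tool_pos'],s['opening'],s['contact_force'],s['moment'],s['q'])
E
```

```text
3.0333 [ 0.46660971 -0.22670105  0.22612333] 0.4961413044719082 [-0.40378426  0.48375834 -0.86749632] [ 0.05463069 -0.07603794  0.05585893] [ 0.58974958  0.87101993 -0.3768682   2.00583657  0.78176121  0.41102913
  1.0017782 ]
```

Emit:
carry_out(targets="0 0 0 0 0;0 0 0 0 0;0 0 0 0 0;0 0 0 0 0;0 0 0 0 0;0 0 0 0 0;0 0 0 0 0", force=60)

```text
clock: 3.62
tool_pos: [0.4665, -0.2266, 0.2257]
eef_rot: [0.06, 0.705, -0.06, 0.705]
contact_force: [-0.2, 1.3, -0.1]
opening: 0.172
```

Emit:
carry_out(targets="0 -25 0 0 0;0 -35 0 0 0;0 -35 0 0 0;0 -15 10 -1 0;0 0 30 -3 0;0 0 35 -3 0;0 0 35 -3 0;0 0 35 -2 0;0 0 25 -3 0;0 0 10 0 0;0 0 0 0 0;0 0 0 0 0")

```text
clock: 4.62
tool_pos: [0.4822, -0.0475, 0.3355]
eef_rot: [0.06, 0.705, -0.061, 0.704]
contact_force: [-0.4, -0.7, -1.9]
opening: 0.176
```

```bash
python3 - <<'E'
from h import *
im,d,s=snap('wrist','w2')
print(s['clock'],s['tool_pos'],R.from_quat(s['eef_rot']).as_matrix().round(4),s['contact_force'],s['moment'],s['q'])
E
```

```text
4.6167 [ 0.48221542 -0.0474866   0.33548183] [[-1.000e-03  1.699e-01  9.855e-01]
 [-1.400e-03  9.855e-01 -1.699e-01]
 [-1.000e+00 -1.500e-03 -7.000e-04]] [-0.39702992 -0.73634993 -1.90781487] [ 0.01023757 -0.02216205 -0.0268156 ] [ 0.32882385  0.66339965 -0.5221063   2.04007894  0.58837827  0.58899621
  0.79639147]
```

View pics/w2.png

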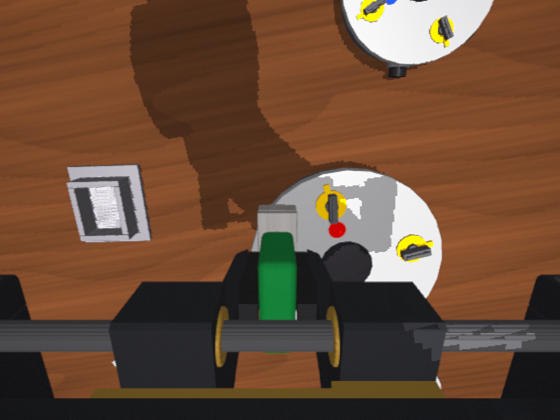

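Key held upright, its socket at about (277,228); red-dot head at about (333,208); the empty stand shows at (107,203).

```bash
python3 - <<'E'
from h import *
im=cv2.imread('pics/w2.png')
cv2.imwrite('pics/w2b.png',cv2.resize(im[170:270,240:370],None,fx=6,fy=6,interpolation=cv2.INTER_CUBIC))
cv2.imwrite('pics/w2c.png',cv2.resize(im[150:260,50:170],None,fx=5,fy=5,interpolation=cv2.INTER_CUBIC))
E
```

```text
(no output)
```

View pics/w2b.png

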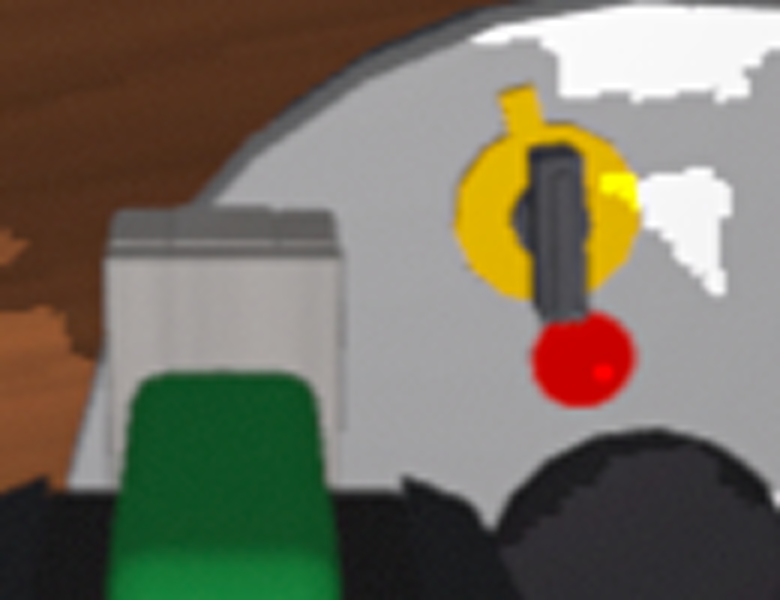

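View pics/w2c.png

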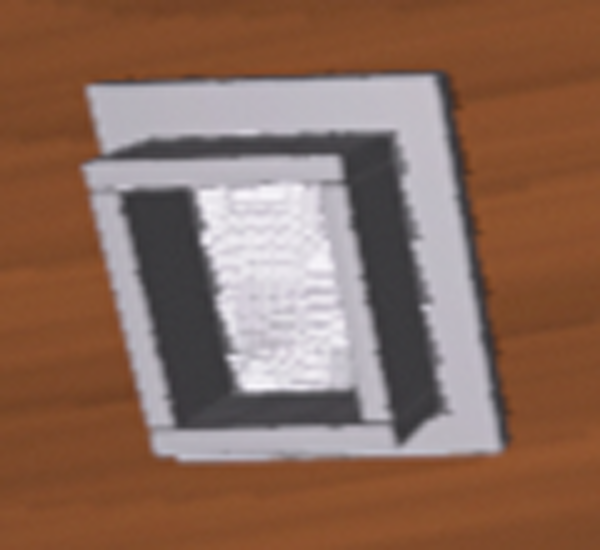

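```bash
python3 - <<'E'
from h import *
im,d,K,T=load('wrist','w2'); z=np.load('pics/w2.npz'); Rt=R.from_quat(z['q']).as_matrix();p=z['p']
tl=lambda P:(Rt.T@(P-p)*1000).round(1)
f=lambda u,v,zz:tl(ray_z(K,T,u/6+240,v/6+170,zz))
zb=p[2]-.219
print('socket bottom',f(112,210,zb),f(333,208,zb),'top',f(105,256,zb+.018),f(342,252,zb+.018))
W=f(547.5,212,.065);D=f(584,360,.062);print('washer',W,'dot',D)
print('tab',f(520,88,.065))
a,b=f(556,147,.079),f(563,318,.079);print('bar',a,b,(a+b)/2,np.degrees(np.arctan2(a[1]-b[1],b[2]-a[2])), 'cw rel to tool')
print('predicted dot dir ang',np.degrees(np.arctan2(W[1]-D[1],D[2]-W[2])))
print('depths',d[187,335],px(K,T,335,187,d[187,335]),px(K,T,250,0+190,d[190,300])[2])
print('socket z',px(K,T,277,225,d[225,277]))
g=lambda u,v,zz:(ray_z(K,T,u/5+50,v/5+150,zz))
q=[g(86,88,.006),g(440,73,.006),g(505,450,.006),g(178,460,.006)];print(np.round(q,4),np.mean(q,0))
q=[g(83,165,.028),g(345,157,.028),g(397,443,.028),g(155,428,.028)];print(np.round(q,4),np.mean(q,0))
P=p+Rt@(W/1000);print(P)
E
```

```text
socket bottom [219.  -13.  -18.7] [219.   11.8 -18.9] top [201.  -12.7 -19.4] [201.   11.7 -19.9]
washer [270.4  45.4  -2. ] dot [273.4  52.6  21.9]
tab [270.4  40.6 -20. ]
bar [256.4  43.5 -15.4] [256.4  45.8   8.7] [256.4   44.65  -3.35] -5.451551098712727 cw rel to tool
predicted dot dir ang -16.76520250821036
depths 0.2611714 [0.47356438 0.00282453 0.06061121] 0.05940166971430766
socket z [ 0.47153741 -0.04661968  0.1325909 ]
[[ 0.4227 -0.254   0.006 ]
 [ 0.432  -0.1824  0.006 ]
 [ 0.5141 -0.194   0.006 ]
 [ 0.5042 -0.2654  0.006 ]] [ 0.46826758 -0.22395415  0.006     ]
[[ 0.4352 -0.2445  0.028 ]
 [ 0.4422 -0.1946  0.028 ]
 [ 0.5009 -0.2037  0.028 ]
 [ 0.4894 -0.2509  0.028 ]] [ 0.46692323 -0.22346319  0.028     ]
[ 0.48769483 -0.00278132  0.06501421]
```

Emit:
carry_out(targets="0 0 25 -2 0;0 0 21 -0.5 -0.045;0 0 0 0 -0.045;0 12 0 0 0;0 10 0 0 0;0 0 0 0 0;0 6 0 0 0;0 6 0 0 0;0 6 0 0 0;0 6 0 0 0;0 0 0 0 0")

```text
clock: 5.58
tool_pos: [0.4876, -0.001, 0.2888]
eef_rot: [0.028, 0.707, -0.029, 0.706]
contact_force: [-0.9, -1.2, -1.6]
opening: 0.179
```

```bash
python3 - <<'E'
from h import *
im,d,s=snap('wrist','w3')
print(s['clock'],s['tool_pos'],R.from_quat(s['eef_rot']).as_matrix().round(4),s['contact_force'],s['moment'],s['q'])
cv2.imwrite('pics/w3b.png',cv2.resize(im[150:270,200:360],None,fx=5,fy=5,interpolation=cv2.INTER_CUBIC))
E
```

```text
5.5833 [ 0.48757592 -0.00099154  0.28875646] [[-1.100e-03  8.060e-02  9.967e-01]
 [-2.000e-04  9.967e-01 -8.060e-02]
 [-1.000e+00 -3.000e-04 -1.100e-03]] [-0.87063837 -1.20504391 -1.64023554] [ 0.05569038 -0.07540708 -0.04363267] [ 0.18691538  0.74230186 -0.45382551  2.06781139  0.68996615  0.48437072
  0.70077076]
```

View pics/w3b.png

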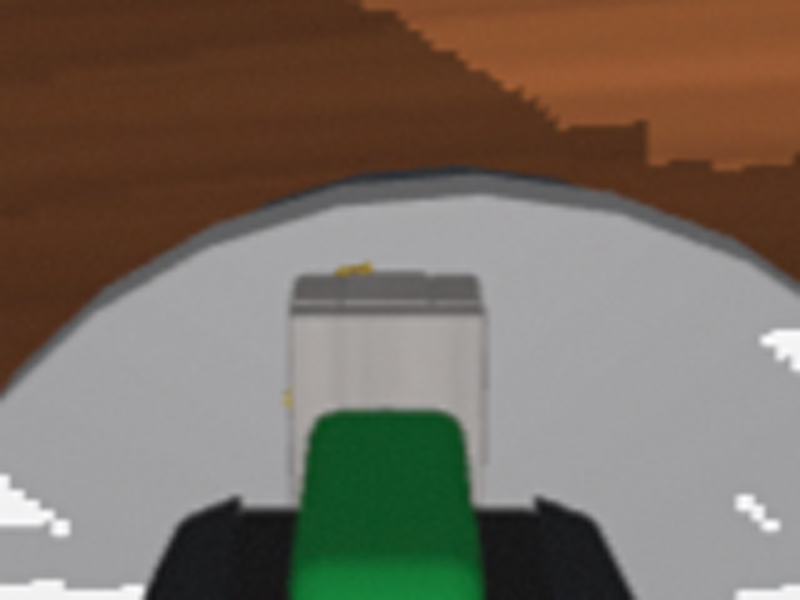

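Emit:
carry_out(targets="0 0 0 0 0.06;0 0 0 0 0.12;0 0 0 0 0.12;0 0 0 0 0.12;0 0 0 0 0.12;0 0 0 0 0.12;0 0 0 0 0.12;0 0 0 0 0.06;0 0 0 0 0")

```text
clock: 6.38
tool_pos: [0.4879, -0.0009, 0.2899]
eef_rot: [0.314, 0.633, -0.315, 0.634]
contact_force: [0.7, -0.2, -2.5]
opening: 0.174
```

```bash
cat > st.py <<'E'
from h import *
import sys
if len(sys.argv)>1:
    im,d,s=snap('wrist',sys.argv[1])
else: s=r.get_state()
M=R.from_quat(s['eef_rot']).as_matrix()
print(s['clock'],s['tool_pos'].round(4),'phi_cw',np.round(np.arctan2(-M[1,2],M[0,2]),3),'op',round(s['opening'],3),'F',s['contact_force'].round(1),'M',s['moment'].round(3),'q',s['q'].round(2))
print(M.round(4).tolist())
E
python3 st.py w4
```

```text
6.3833 [ 0.4879 -0.0009  0.2899] phi_cw 0.922 op 0.174 F [ 0.7 -0.2 -2.5] M [-0.196 -0.167 -0.028] q [ 0.05  0.72 -0.23  2.07  0.41  0.39  0.14]
[[0.0008, 0.7968, 0.6042], [-0.0006, 0.6042, -0.7968], [-1.0, 0.0003, 0.0009]]
```

View pics/w4.png

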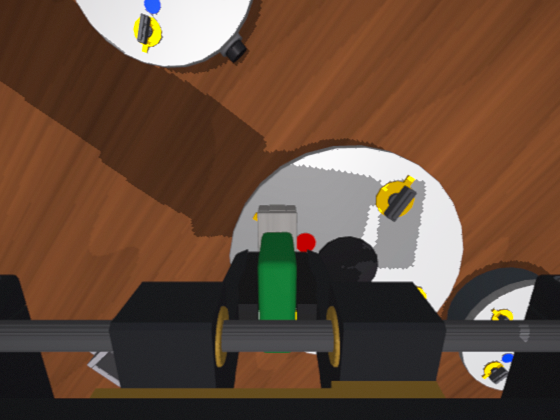

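Emit:
carry_out(targets="0 -15 0 0 0;0 -30 0 0 0;0 0 25 14 -0.05;0 0 0 0 -0.12;0 0 0 0 -0.12;0 0 0 0 -0.12;0 0 0 0 -0.12;0 0 0 0 -0.12;0 0 0 0 -0.12;0 0 0 0 -0.08;0 0 0 28 0;0 0 0 17 0;0 0 0 0 0;0 0 0 0 0")

```text
clock: 7.6
tool_pos: [0.5612, -0.0002, 0.3346]
eef_rot: [0.025, 0.707, -0.025, 0.707]
contact_force: [-0.2, -0.3, -1.4]
opening: 0.173
```

```bash
python3 st.py w5
```

```text
7.6 [ 5.612e-01 -2.000e-04  3.346e-01] phi_cw 0.07 op 0.173 F [-0.2 -0.3 -1.4] M [ 0.071 -0.04   0.008] q [ 0.25  0.75 -0.56  1.82  0.57  0.74  0.87]
[[0.0001, 0.07, 0.9975], [0.0004, 0.9975, -0.07], [-1.0, 0.0004, 0.0001]]
```

View pics/w5.png

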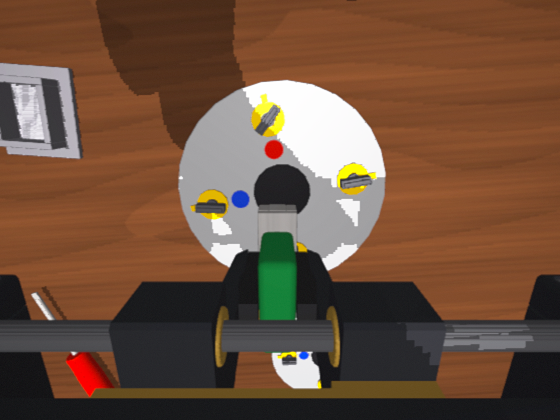

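```bash
python3 - <<'E'
from h import *
im=cv2.imread('pics/w5.png')
cv2.imwrite('pics/w5b.png',cv2.resize(im[75:275,170:390],None,fx=3.6,fy=3,interpolation=cv2.INTER_CUBIC))
cv2.imwrite('pics/w5r.png',cv2.resize(im[90:165,235:310],None,fx=8,fy=8,interpolation=cv2.INTER_CUBIC))
cv2.imwrite('pics/w5bl.png',cv2.resize(np.hstack([im[160:235,180:255],im[145:220,315:390]]),None,fx=5.3,fy=5.3,interpolation=cv2.INTER_CUBIC))
E
```

```text
(no output)
```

View pics/w5r.png

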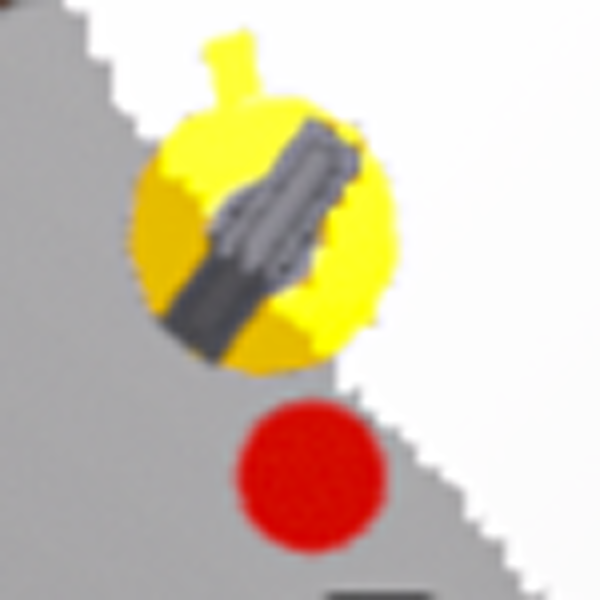

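View pics/w5bl.png

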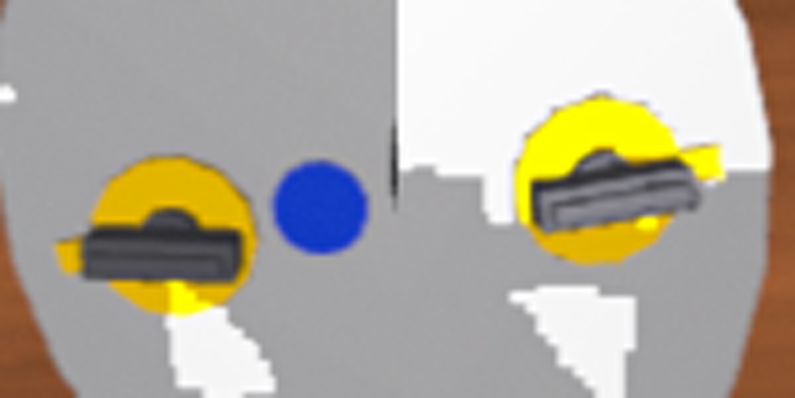

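View pics/w5b.png

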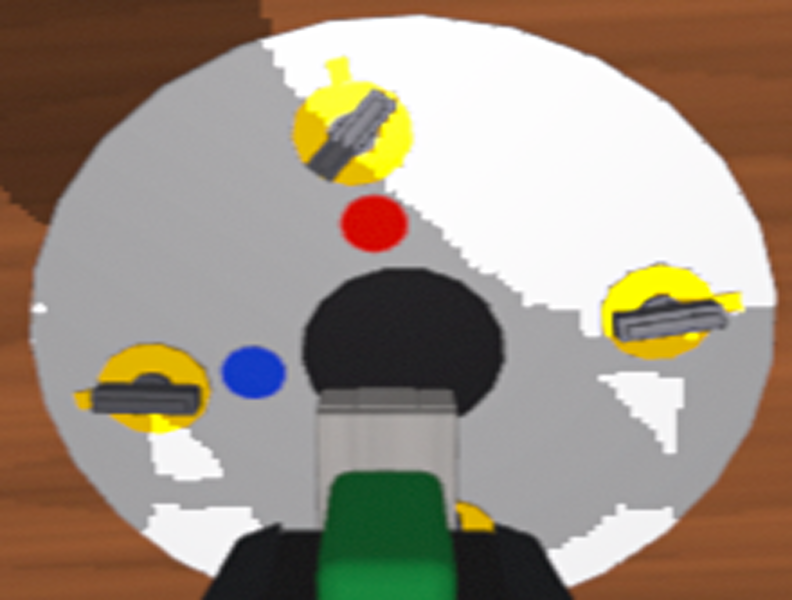

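```bash
cat > fit.py <<'E'
from h import *
from scipy.optimize import least_squares
def fit(f,obs):
    im,d,K,T=load('wrist',f); z=np.load(f'pics/{f}.npz')
    loc=dict(red=(.06,0,.065),red_opp=(-.06,0,.065),blue=(0,.06,.065),blue_opp=(0,-.06,.065),rd=(.036,0,.062),bd=(0,.036,.062))
    def W(x,n): 
        a,b,c=loc[n]; return np.array([x[0]+a*np.cos(x[2])-b*np.sin(x[2]),x[1]+a*np.sin(x[2])+b*np.cos(x[2]),c])
    fun=lambda x:np.ravel([np.subtract(proj(K,T,W(x,n)),o) for n,o in obs.items()])
    s=least_squares(fun,[.548,.005,np.radians(186.5)]); print('fit',s.x.round(4),np.degrees(s.x[2]).round(2),s.fun.round(1))
    Rt=R.from_quat(z['q']).as_matrix()
    for n in ['red','red_opp','blue','blue_opp']:
        P=W(s.x,n); print(n,P[:2].round(4),'tool',(Rt.T@(P-z['p'])*1000).round(1))
    return s.x,K,T
def bar(K,T,a,b,zz=.079):
    A,B=ray_z(K,T,*a,zz),ray_z(K,T,*b,zz); return np.arctan2(-(B-A)[1],(B-A)[0]),(A+B)/2,np.linalg.norm(B-A)
E
python3 - <<'E'
from fit import *
x,K,T=fit('w5',dict(red=(267.9,119.4),blue=(212.6,204.2),blue_opp=(353.2,178.8),rd=(273.9,149.5),bd=(240.4,199.2)))
print(bar(K,T,(235+190/8,90+345/8),(235+340/8,90+140/8)))
print('blue',bar(K,T,(180+90/5.3,160+260/5.3),(180+240/5.3,160+262/5.3)))
print('bopp',bar(K,T,(315+142/5.3,145+215/5.3),(315+298/5.3,145+187/5.3)))
E
```

```text
fit [0.5477 0.0044 3.2579] 186.66 [ 0.  -0.5 -0.3  0.8  0.3  0.4 -0.1 -0.4 -0.  -0.2]
red [ 0.4881 -0.0026] tool [269.6  -7.6 -72.7]
red_opp [0.6073 0.0113] tool [269.6  14.6  45.2]
blue [ 0.5547 -0.0552] tool [269.6 -55.4  -2.6]
blue_opp [0.5408 0.064 ] tool [269.6  62.5 -24.9]
(np.float64(-2.4148587376165964), array([ 0.48874047, -0.00217381,  0.079     ]), np.float64(0.022827619434473406))
blue (np.float64(-1.4855416787038462), array([ 0.553917  , -0.05323516,  0.079     ]), np.float64(0.022706066967412234))
bopp (np.float64(-1.6843086460546264), array([0.54048087, 0.0629699 , 0.079     ]), np.float64(0.023039909561466138))
```

Emit:
carry_out(targets="0 0 8 22 0;0 0 7 23 0;0 0 0 0 -0.06;0 12 0 0 0;0 9.5 0 0 0;0 0 0 0 0;0 6 0 0 0;0 6 0 0 0;0 6 0 0 0;0 6 0 0 0;0 0 0 0 0")

```text
clock: 8.57
tool_pos: [0.6064, 0.0115, 0.2879]
eef_rot: [0.004, 0.708, -0.004, 0.706]
contact_force: [-0.6, 0.9, -2.2]
opening: 0.177
```

```bash
python3 st.py
```

```text
8.5667 [0.6064 0.0115 0.2879] phi_cw 0.011 op 0.177 F [-0.6  0.9 -2.2] M [ 0.098 -0.059 -0.004] q [ 0.2   0.87 -0.54  1.71  0.62  0.75  0.91]
[[-0.0021, 0.0107, 0.9999], [-0.0004, 0.9999, -0.0107], [-1.0, -0.0004, -0.0021]]
```

Emit:
carry_out(targets="0 0 0 0 0.06;0 0 0 0 0.12;0 0 0 0 0.12;0 0 0 0 0.12;0 0 0 0 0.12;0 0 0 0 0.12;0 0 0 0 0.12;0 0 0 0 0.06;0 0 0 0 0")

```text
clock: 9.32
tool_pos: [0.6071, 0.0124, 0.2893]
eef_rot: [0.292, 0.644, -0.292, 0.644]
contact_force: [1.0, 1.9, -2.7]
opening: 0.176
```

```bash
python3 st.py
```

```text
9.3167 [0.6071 0.0124 0.2893] phi_cw 0.851 op 0.176 F [ 1.   1.9 -2.7] M [ 0.264 -0.196  0.035] q [ 0.08  0.83 -0.32  1.71  0.39  0.66  0.27]
[[0.001, 0.7522, 0.6589], [0.0004, 0.6589, -0.7522], [-1.0, 0.001, 0.0003]]
```

Emit:
carry_out(targets="0 -15 0 0 0;0 -30 0 0 0;0 0 -30 5 0;0 0 -30 5 0;0 0 -24 6 0;0 0 0 0 0.12;0 0 0 0 0.12;0 0 0 0 0.12;0 0 0 0 0.12;0 0 0 0 0.12;0 0 0 0 0.12;0 0 0 0 0.08;0 0 0 0 0;0 0 0 0 0")

```text
clock: 10.48
tool_pos: [0.5543, -0.0556, 0.3343]
eef_rot: [0.519, 0.481, -0.519, 0.481]
contact_force: [-0.3, -0.3, -1.2]
opening: 0.173
```

```bash
python3 st.py w6
```

```text
10.4833 [ 0.5543 -0.0556  0.3343] phi_cw 1.647 op 0.173 F [-0.3 -0.3 -1.2] M [-0.042  0.038 -0.005] q [ 0.09  0.7  -0.13  1.84  0.14  0.61 -0.2 ]
[[0.0001, 0.9971, -0.0759], [-0.0001, -0.0759, -0.9971], [-1.0, 0.0001, 0.0001]]
```

View pics/w6.png

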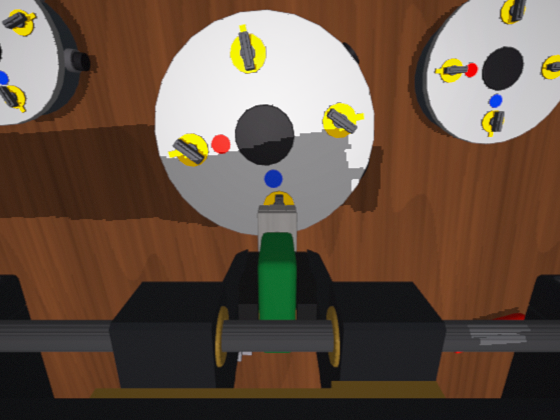

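```bash
python3 - <<'E'
from h import *
im=cv2.imread('pics/w6.png')
cv2.imwrite('pics/w6b.png',cv2.resize(np.hstack([im[90:180,150:230],im[80:170,305:385],im[10:100,210:290]]),None,fx=3.3,fy=3.3,interpolation=cv2.INTER_CUBIC))
E
```

```text
(no output)
```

View pics/w6b.png

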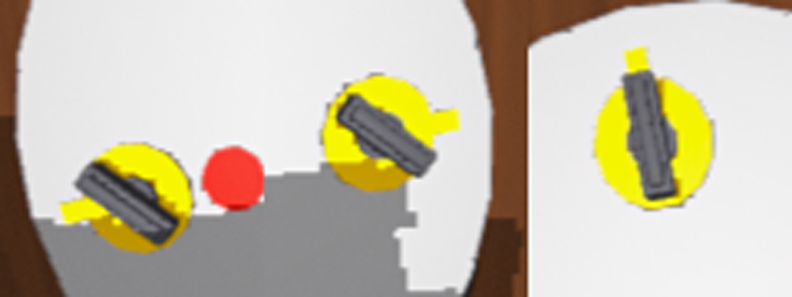

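Emit:
carry_out(targets="0 12 0 0 0;0 9.5 0 0 0;0 0 0 0 0;0 6 0 0 0;0 6 0 0 0;0 6 0 0 0;0 6 0 0 0;0 0 0 0 0")

```text
clock: 11.2
tool_pos: [0.5544, -0.0557, 0.2881]
eef_rot: [-0.52, -0.48, 0.52, -0.48]
contact_force: [0.2, -1.4, 0.6]
opening: 0.178
```

```bash
python3 st.py
```

```text
11.2 [ 0.5544 -0.0557  0.2881] phi_cw 1.651 op 0.178 F [ 0.2 -1.4  0.6] M [0.021 0.022 0.05 ] q [ 0.08  0.77 -0.11  1.88  0.16  0.51 -0.21]
[[-0.0001, 0.9968, -0.0797], [-0.0, -0.0797, -0.9968], [-1.0, -0.0001, 0.0]]
```

Emit:
carry_out(targets="0 0 0 0 0.06;0 0 0 0 0.12;0 0 0 0 0.12;0 0 0 0 0.12;0 0 0 0 0.12;0 0 0 0 0.12;0 0 0 0 0.1;0 0 0 0 0.04;0 0 0 0 0")

```text
clock: 11.95
tool_pos: [0.5549, -0.0554, 0.2887]
eef_rot: [0.666, 0.239, -0.665, 0.24]
contact_force: [0.3, 0.4, -1.6]
opening: 0.178
```

```bash
python3 st.py
```

```text
11.95 [ 0.5549 -0.0554  0.2887] phi_cw 2.451 op 0.178 F [ 0.3  0.4 -1.6] M [ 0.078 -0.261  0.034] q [-0.04  0.77  0.1   1.88 -0.14  0.49 -0.73]
[[0.0015, 0.6371, -0.7708], [-0.0003, -0.7708, -0.6371], [-1.0, 0.0012, -0.001]]
```

Emit:
carry_out(targets="0 -15 0 0 0;0 -30 0 0 0;0 0 -30 0 0;0 0 -30 0 0;0 0 -25 0 0;0 0 -16 0 0;0 0 0 0 0")

```text
clock: 12.53
tool_pos: [0.4875, 0.0252, 0.3335]
eef_rot: [-0.663, -0.243, 0.666, -0.241]
contact_force: [0.2, 0.7, -1.9]
opening: 0.175
```

```bash
python3 st.py w7; python3 - <<'E'
from h import *
im=cv2.imread('pics/w7.png')
cv2.imwrite('pics/w7b.png',cv2.resize(im[70:280,230:510],None,fx=2.8,fy=2.8,interpolation=cv2.INTER_CUBIC))
E
```

```text
12.5333 [0.4875 0.0252 0.3335] phi_cw 2.444 op 0.175 F [ 0.2  0.7 -1.9] M [0.024 0.068 0.062] q [-0.22  0.64  0.12  2.05 -0.16  0.47 -0.85]
[[-0.0043, 0.6425, -0.7663], [0.0021, -0.7663, -0.6425], [-1.0, -0.0043, 0.0019]]
```

View pics/w7b.png

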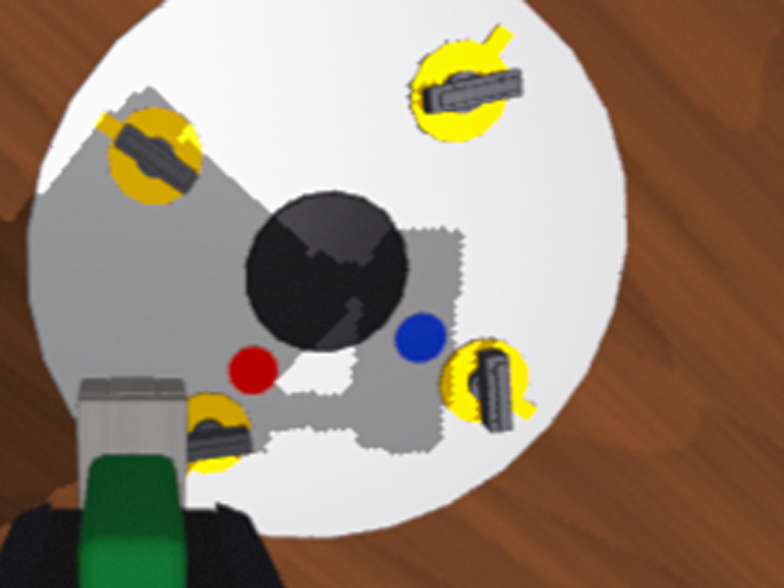

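Emit:
carry_out(targets="0 0 2 -33 0;0 0 2.5 -33 0;0 0 0 0 -0.12;0 0 0 0 -0.12;0 0 0 0 -0.12;0 0 0 0 -0.12;0 0 0 0 -0.12;0 0 0 0 -0.12;0 0 0 0 -0.12;0 0 0 0 -0.12;0 0 0 0 -0.03;0 0 0 0 0")

```text
clock: 13.58
tool_pos: [0.5443, 0.0594, 0.3336]
eef_rot: [0.473, 0.526, -0.472, 0.526]
contact_force: [-0.7, -0.1, -0.8]
opening: 0.172
```

```bash
python3 st.py
```

```text
13.5833 [0.5443 0.0594 0.3336] phi_cw 1.464 op 0.172 F [-0.7 -0.1 -0.8] M [-0.026  0.006 -0.022] q [-0.11  0.69 -0.14  1.87  0.16  0.59 -0.24]
[[0.0006, 0.9943, 0.107], [-0.0002, 0.107, -0.9943], [-1.0, 0.0006, 0.0003]]
```

Emit:
carry_out(targets="0 0 -3 -5 0;0 12 0 0 0;0 9 0 0 0;0 0 0 0 0;0 0 0 0 0")

```text
clock: 14.0
tool_pos: [0.5399, 0.0654, 0.3122]
eef_rot: [0.471, 0.527, -0.472, 0.526]
contact_force: [-0.4, -1.2, -3.1]
opening: 0.177
```

```bash
python3 st.py w8;python3 - <<'E'
from h import *
im=cv2.imread('pics/w8.png')
cv2.imwrite('pics/w8b.png',cv2.resize(im[150:270,200:360],None,fx=5,fy=5,interpolation=cv2.INTER_CUBIC))
E
```

```text
14.0 [0.5399 0.0654 0.3122] phi_cw 1.461 op 0.177 F [-0.4 -1.2 -3.1] M [ 0.019  0.038 -0.007] q [-0.13  0.72 -0.13  1.9   0.16  0.54 -0.26]
[[-0.0014, 0.994, 0.1092], [-0.0007, 0.1092, -0.994], [-1.0, -0.0015, 0.0005]]
```

View pics/w8b.png

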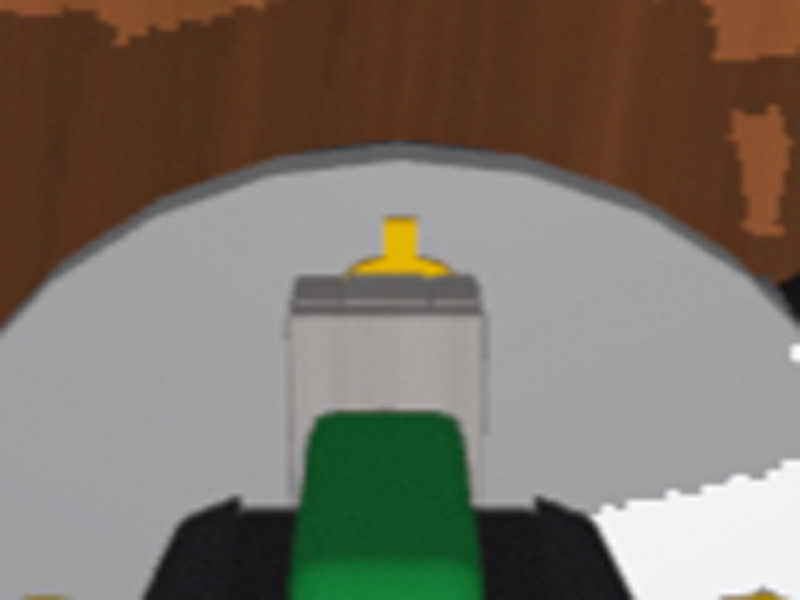

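Emit:
carry_out(targets="0 0 1.6 1.3 0;0 0 0 0 0;0 6 0 0 0;0 6 0 0 0;0 6 0 0 0;0 5.5 0 0 0;0 0 0 0 0")

```text
clock: 14.63
tool_pos: [0.5418, 0.0642, 0.2879]
eef_rot: [0.471, 0.527, -0.472, 0.526]
contact_force: [-0.2, 0.5, -1.6]
opening: 0.171
```

```bash
python3 st.py
```

```text
14.6333 [0.5418 0.0642 0.2879] phi_cw 1.461 op 0.171 F [-0.2  0.5 -1.6] M [ 0.032 -0.127 -0.04 ] q [-0.13  0.76 -0.12  1.91  0.17  0.48 -0.26]
[[-0.0011, 0.9939, 0.1099], [-0.0001, 0.1099, -0.9939], [-1.0, -0.0011, -0.0]]
```

Emit:
carry_out(targets="0 0 0 0 0.06;0 0 0 0 0.12;0 0 0 0 0.12;0 0 0 0 0.12;0 0 0 0 0.12;0 0 0 0 0.12;0 0 0 0 0.12;0 0 0 0 0.1;0 0 0 0 0.04;0 0 0 0 0")

```text
clock: 15.47
tool_pos: [0.5419, 0.0643, 0.2891]
eef_rot: [-0.656, -0.263, 0.657, -0.263]
contact_force: [0.1, -0.0, -2.3]
opening: 0.177
```

```bash
python3 st.py
```

```text
15.4667 [0.5419 0.0643 0.2891] phi_cw 2.38 op 0.177 F [ 0.1 -0.  -2.3] M [-0.133 -0.04   0.017] q [-0.27  0.76  0.12  1.92 -0.18  0.47 -0.84]
[[-0.0001, 0.6898, -0.724], [-0.0005, -0.724, -0.6898], [-1.0, 0.0003, 0.0004]]
```

Emit:
carry_out(targets="0 -15 0 0 0;0 -30 0 0 0;0 0 4 28 0;0 0 4 28 0;0 0 3 20 0;0 0 0 9 0;0 0 0 0 -0.1;0 0 0 0 0")

```text
clock: 16.13
tool_pos: [0.4879, -0.0024, 0.3344]
eef_rot: [0.642, 0.296, -0.642, 0.296]
contact_force: [0.6, 0.2, -2.3]
opening: 0.173
```

```bash
python3 st.py w9
```

```text
16.1333 [ 0.4879 -0.0024  0.3344] phi_cw 2.277 op 0.173 F [ 0.6  0.2 -2.3] M [ 0.095 -0.006 -0.034] q [-0.14  0.63  0.08  2.05 -0.11  0.46 -0.68]
[[0.0005, 0.7606, -0.6492], [0.0007, -0.6492, -0.7606], [-1.0, -0.0001, -0.0009]]
```

View pics/w9.png

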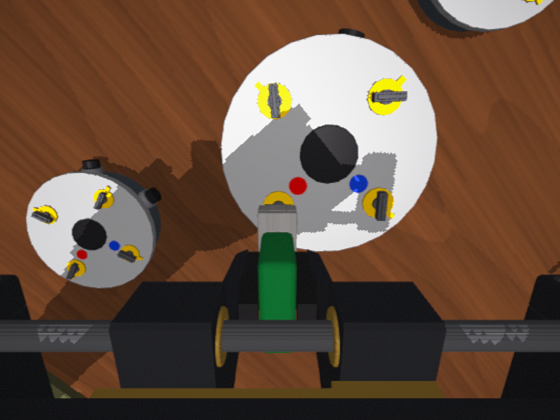

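Emit:
carry_out(targets="0 0 0 0 -0.12;0 0 0 0 -0.12;0 0 0 0 -0.12;0 0 0 0 -0.12;0 0 0 0 -0.12;0 0 0 0 -0.12;0 0 0 0 -0.12;0 0 0 0 -0.12;0 0 0 0 -0.12;0 0 0 0 -0.12;0 0 0 0 -0.12;0 0 0 0 -0.12;0 0 0 0 -0.11;0 12 0 0 0;0 9 0 0 0;0 0 0 0 0;0 0 0 0 0")

```text
clock: 17.6
tool_pos: [0.488, -0.0019, 0.3127]
eef_rot: [0.253, 0.661, -0.253, 0.66]
contact_force: [-0.5, 0.1, -1.6]
opening: 0.177
```

```bash
python3 st.py w10;python3 - <<'E'
from h import *
im=cv2.imread('pics/w10.png')
cv2.imwrite('pics/w10b.png',cv2.resize(im[150:270,200:360],None,fx=5,fy=5,interpolation=cv2.INTER_CUBIC))
E
```

```text
17.6 [ 0.488  -0.0019  0.3127] phi_cw 0.731 op 0.177 F [-0.5  0.1 -1.6] M [ 0.011 -0.07   0.007] q [ 0.11  0.68 -0.32  2.05  0.44  0.47  0.3 ]
[[-0.0013, 0.6677, 0.7444], [-0.0001, 0.7444, -0.6677], [-1.0, -0.0009, -0.0009]]
```

View pics/w10b.png

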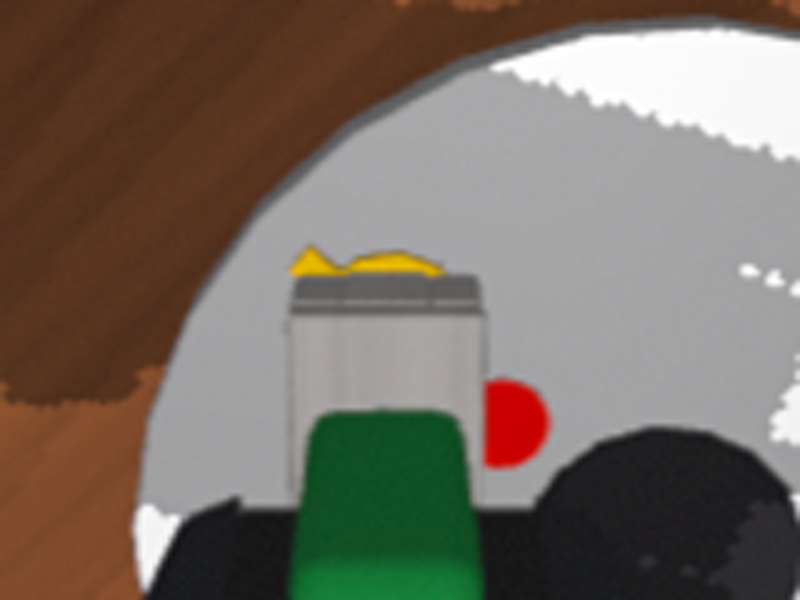

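Emit:
carry_out(targets="0 6 0 0.3 0;0 6 0 0 0;0 6 0 0 0;0 6 0 0 0;0 0 0 0 0;0 0 0 0 0")

```text
clock: 18.15
tool_pos: [0.488, -0.0025, 0.2888]
eef_rot: [0.252, 0.661, -0.253, 0.66]
contact_force: [-0.7, -0.1, -1.6]
opening: 0.173
```

```bash
python3 st.py
```

```text
18.15 [ 0.488  -0.0025  0.2888] phi_cw 0.731 op 0.173 F [-0.7 -0.1 -1.6] M [ 0.041 -0.055  0.03 ] q [ 0.08  0.72 -0.28  2.07  0.47  0.41  0.27]
[[-0.0009, 0.6674, 0.7447], [-0.0001, 0.7447, -0.6674], [-1.0, -0.0007, -0.0006]]
```

Emit:
carry_out(targets="0 0 0 0 0.05;0 0 0 0 0.1;0 0 0 0 0.1;0 0 0 0 0.1;0 0 0 0 0.1;0 0 0 0 0")

```text
clock: 18.65
tool_pos: [0.4885, -0.002, 0.2894]
eef_rot: [0.395, 0.587, -0.394, 0.587]
contact_force: [0.5, 2.2, -1.9]
opening: 0.177
```

```bash
python3 st.py
```

```text
18.65 [ 0.4885 -0.002   0.2894] phi_cw 1.183 op 0.177 F [ 0.5  2.2 -1.9] M [ 0.332 -0.245 -0.004] q [ 0.01  0.71 -0.17  2.07  0.3   0.37 -0.01]
[[0.0013, 0.9256, 0.3785], [0.0005, 0.3785, -0.9256], [-1.0, 0.0014, 0.0]]
```

Emit:
carry_out(targets="0 0 0 0 0.05;0 0 0 0 0")

```text
clock: 18.82
tool_pos: [0.4885, -0.0021, 0.2894]
eef_rot: [0.408, 0.578, -0.407, 0.578]
contact_force: [1.0, 2.0, -1.9]
opening: 0.172
```

```bash
python3 st.py wa1
```

```text
18.8167 [ 0.4885 -0.0021  0.2894] phi_cw 1.229 op 0.172 F [ 1.   2.  -1.9] M [ 0.377 -0.328  0.057] q [ 0.01  0.71 -0.16  2.08  0.28  0.37 -0.04]
[[0.0013, 0.9421, 0.3353], [0.0006, 0.3353, -0.9421], [-1.0, 0.0015, -0.0002]]
```

Emit:
carry_out(targets="0 0 0 0 0.05;0 0 0 0 0")

```text
clock: 19.03
tool_pos: [0.4885, -0.0022, 0.2894]
eef_rot: [0.423, 0.567, -0.422, 0.568]
contact_force: [1.7, 2.3, -1.0]
opening: 0.177
```

```bash
python3 st.py wa2
```

```text
19.0333 [ 0.4885 -0.0022  0.2894] phi_cw 1.279 op 0.177 F [ 1.7  2.3 -1. ] M [ 0.575 -0.405  0.08 ] q [ 0.    0.71 -0.15  2.08  0.26  0.37 -0.07]
[[0.0013, 0.9578, 0.2876], [0.0007, 0.2876, -0.9578], [-1.0, 0.0014, -0.0003]]
```

View pics/wa2.png

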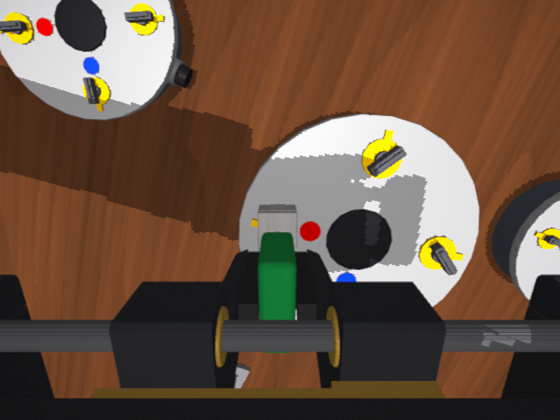

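Emit:
carry_out(targets="0 0 0 0 0.05;0 0 0 0 0")

```text
clock: 19.25
tool_pos: [0.4885, -0.0023, 0.2894]
eef_rot: [0.437, 0.556, -0.436, 0.557]
contact_force: [1.5, 2.7, -1.7]
opening: 0.174
```

```bash
python3 st.py
```

```text
19.25 [ 0.4885 -0.0023  0.2894] phi_cw 1.329 op 0.174 F [ 1.5  2.7 -1.7] M [ 0.561 -0.428  0.016] q [-0.01  0.71 -0.13  2.08  0.24  0.37 -0.09]
[[0.0013, 0.971, 0.2391], [0.0007, 0.2391, -0.971], [-1.0, 0.0015, -0.0003]]
```

Emit:
carry_out(targets="0 0 0 0 0.05;0 0 0 0 0")

```text
clock: 19.42
tool_pos: [0.4885, -0.0023, 0.2894]
eef_rot: [0.45, 0.545, -0.449, 0.546]
contact_force: [2.4, 2.2, -1.7]
opening: 0.179
```

```bash
python3 st.py
```

```text
19.4167 [ 0.4885 -0.0023  0.2894] phi_cw 1.379 op 0.179 F [ 2.4  2.2 -1.7] M [ 0.528 -0.489  0.122] q [-0.01  0.71 -0.12  2.08  0.22  0.36 -0.12]
[[0.0013, 0.9817, 0.1907], [0.0005, 0.1907, -0.9817], [-1.0, 0.0013, -0.0002]]
```

Emit:
carry_out(targets="0 0 0 0 0.05;0 0 0 0 0")

```text
clock: 19.58
tool_pos: [0.4885, -0.0023, 0.2894]
eef_rot: [0.464, 0.534, -0.463, 0.534]
contact_force: [1.4, 1.7, -1.4]
opening: 0.177
```

```bash
python3 st.py
```

```text
19.5833 [ 0.4885 -0.0023  0.2894] phi_cw 1.429 op 0.177 F [ 1.4  1.7 -1.4] M [ 0.525 -0.579  0.026] q [-0.02  0.71 -0.11  2.08  0.2   0.36 -0.15]
[[0.0013, 0.9899, 0.1416], [0.0004, 0.1416, -0.9899], [-1.0, 0.0014, -0.0002]]
```

Emit:
carry_out(targets="0 0 0 0 0.05;0 0 0 0 0")

```text
clock: 19.75
tool_pos: [0.4886, -0.0024, 0.2894]
eef_rot: [0.477, 0.522, -0.476, 0.523]
contact_force: [2.7, 2.8, -1.8]
opening: 0.178
```

```bash
python3 st.py
```

```text
19.75 [ 0.4886 -0.0024  0.2894] phi_cw 1.479 op 0.178 F [ 2.7  2.8 -1.8] M [ 0.632 -0.641  0.125] q [-0.03  0.71 -0.1   2.08  0.18  0.36 -0.18]
[[0.0013, 0.9957, 0.0921], [0.0003, 0.0921, -0.9957], [-1.0, 0.0014, -0.0001]]
```

Emit:
carry_out(targets="0 0 0 0 0.05;0 0 0 0 0")

```text
clock: 19.92
tool_pos: [0.4886, -0.0024, 0.2894]
eef_rot: [0.489, 0.51, -0.489, 0.511]
contact_force: [2.5, 2.7, -1.5]
opening: 0.173
```

```bash
python3 st.py
```

```text
19.9167 [ 0.4886 -0.0024  0.2894] phi_cw 1.528 op 0.173 F [ 2.5  2.7 -1.5] M [ 0.561 -0.74   0.312] q [-0.04  0.71 -0.09  2.08  0.16  0.36 -0.21]
[[0.0013, 0.9991, 0.0431], [0.0001, 0.0431, -0.9991], [-1.0, 0.0013, -0.0]]
```

```bash
python3 st.py wb1
```

```text
19.9167 [ 0.4886 -0.0024  0.2894] phi_cw 1.528 op 0.173 F [ 2.5  2.7 -1.5] M [ 0.561 -0.74   0.312] q [-0.04  0.71 -0.09  2.08  0.16  0.36 -0.21]
[[0.0013, 0.9991, 0.0431], [0.0001, 0.0431, -0.9991], [-1.0, 0.0013, -0.0]]
```

Emit:
carry_out(targets="0 0 0 0 0.04;0 0 0 0 0")

```text
clock: 20.13
tool_pos: [0.4885, -0.0025, 0.2894]
eef_rot: [0.5, 0.5, -0.5, 0.5]
contact_force: [3.6, 3.4, -1.6]
opening: 0.171
```

```bash
python3 st.py wb2; cat > mont.py <<'E'
import cv2,sys,numpy as np
a=[cv2.imread(f'pics/{f}.png')[180:260,235:325] for f in sys.argv[2:]]
cv2.imwrite(f'pics/{sys.argv[1]}.png',cv2.resize(np.hstack(a),None,fx=4.4,fy=4.4,interpolation=cv2.INTER_CUBIC))
E
python3 mont.py m1 wb1 wb2
```

```text
20.1333 [ 0.4885 -0.0025  0.2894] phi_cw 1.571 op 0.171 F [ 3.6  3.4 -1.6] M [ 0.611 -0.851  0.343] q [-0.04  0.71 -0.08  2.08  0.15  0.36 -0.24]
[[0.0013, 1.0, -0.0002], [0.0002, -0.0002, -1.0], [-1.0, 0.0013, -0.0002]]
```

View pics/m1.png

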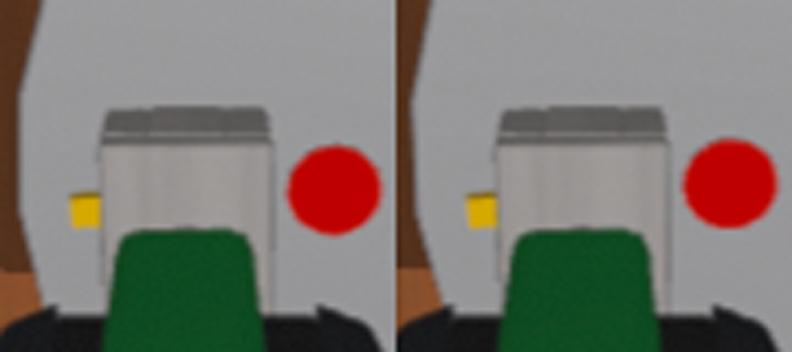

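Emit:
carry_out(targets="0 0 0 0 0.02;0 0 0 0 0;0 0 0 0 -0.1;0 0 0 0 -0.06;0 -15 0 0 0;0 -30 0 0 0;0 0 30 0 0;0 0 16 0 0;0 0 0 0 0;0 0 0 0 0")

```text
clock: 21.02
tool_pos: [0.5325, 0.0029, 0.3335]
eef_rot: [0.463, 0.534, -0.466, 0.532]
contact_force: [-0.5, 0.3, -1.9]
opening: 0.178
```

```bash
python3 st.py wc1; python3 - <<'E'
from h import *
im=cv2.imread('pics/wc1.png')
cv2.imwrite('pics/wc1b.png',cv2.resize(im[130:290,170:380],None,fx=3.75,fy=3.75,interpolation=cv2.INTER_CUBIC))
E
```

```text
21.0167 [0.5325 0.0029 0.3335] phi_cw 1.433 op 0.178 F [-0.5  0.3 -1.9] M [-0.036  0.075 -0.038] q [-0.    0.67 -0.15  1.91  0.17  0.57 -0.13]
[[-0.0046, 0.9905, 0.1378], [-0.0016, 0.1378, -0.9905], [-1.0, -0.0048, 0.0009]]
```

View pics/wc1b.png

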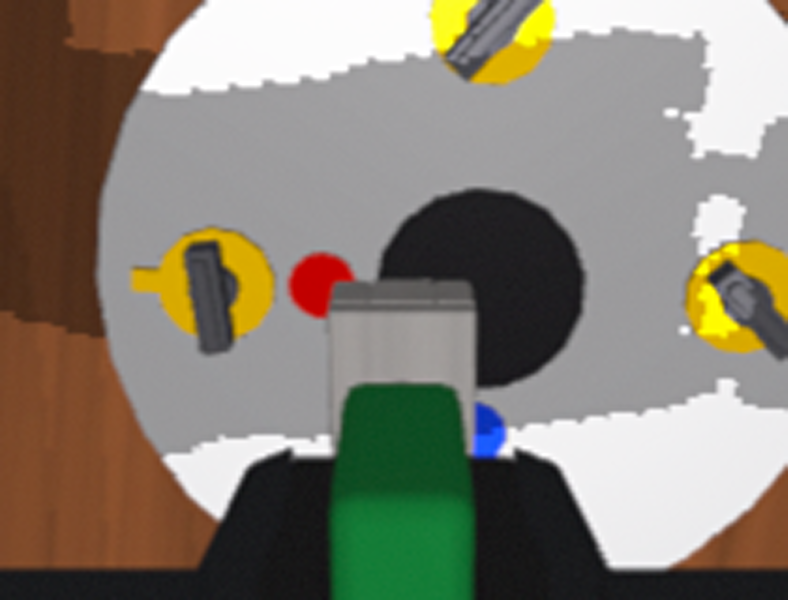

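```bash
cat > tab.py <<'E'
from h import *
def tab(f,tip,cen,hx=(.5477,.0044,3.2579),off=0):
    im,d,K,T=load('wrist',f)
    A=ray_z(K,T,*tip,.0645);B=ray_z(K,T,*cen,.065);v=A-B
    a=np.arctan2(v[1],v[0]); rel=-(a-hx[2]-off); rel=(rel+np.pi)%(2*np.pi)-np.pi
    print(f,'tab rel radial cw rad',rel.round(3),'len',np.linalg.norm(v).round(4),'cen',B.round(4))
E
python3 - <<'E'
from tab import *
c=lambda u,v:(170+u/3.75,130+v/3.75)
tab('wc1',c(134,280),c(216.5,285))
tab('w2',(240+520/6,170+88/6),(240+547.5/6,170+212/6))
tab('w5',(235+230/8,90+35/8),(235+263/8,90+235/8))
E
```

```text
wc1 tab rel radial cw rad 0.032 len 0.0187 cen [ 0.489  -0.0023  0.065 ]
w2 tab rel radial cw rad 0.031 len 0.0185 cen [ 0.4887 -0.0031  0.065 ]
w5 tab rel radial cw rad 0.026 len 0.0185 cen [ 0.4894 -0.003   0.065 ]
```

```bash
python3 - <<'E'
from fit import *
im,d,K,T=load('wrist','wc1')
cv2.imwrite('pics/wc1c.png',cv2.resize(im[185:230,198:263],None,fx=12,fy=12,interpolation=cv2.INTER_CUBIC))
im,d,K,T=load('wrist','w5')
cv2.imwrite('pics/w5c.png',cv2.resize(im[90:140,240:300],None,fx=12,fy=12,interpolation=cv2.INTER_CUBIC))
E
```

```text
(no output)
```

View pics/wc1c.png

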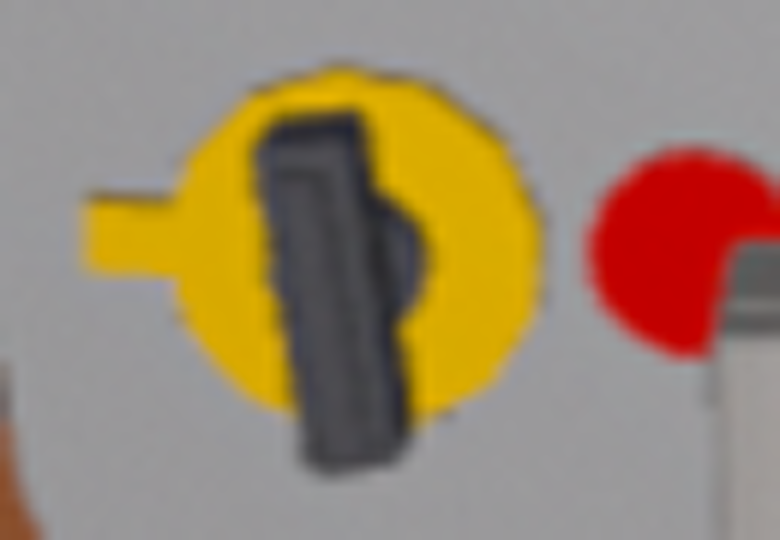

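View pics/w5c.png

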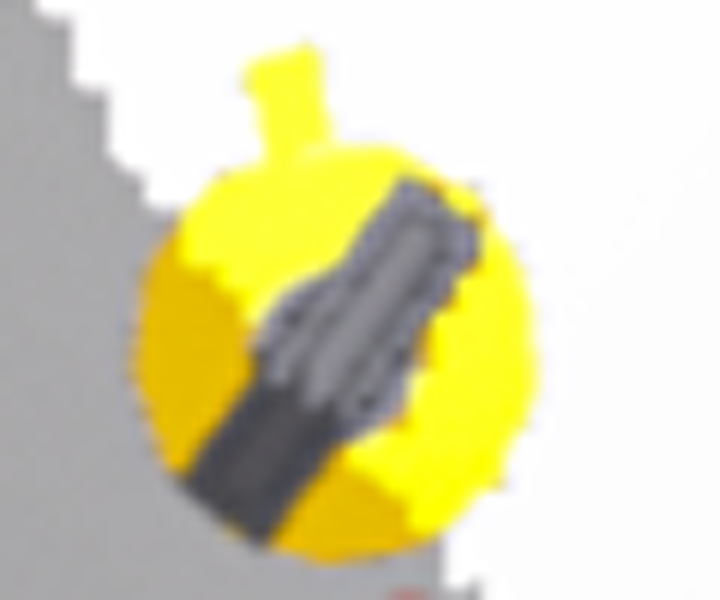

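```bash
python3 - <<'E'
from fit import *
im,d,K,T=load('wrist','wc1')
c=lambda u,v:(198+u/12,185+v/12)
for a,b in [((255,155),(305,450)),((362,115),(410,430)),((315,165),(358,450))]:
    p=bar(K,T,c(*a),c(*b)); print(p[0],'turn',p[0]%np.pi+.116)
for f in ['w10','wa1','wa2','wb1','wb2']:
    im,d,K,T=load('wrist',f); z=np.load(f'pics/{f}.npz')
    hsv=cv2.cvtColor(im,cv2.COLOR_BGR2HSV); m=((abs(hsv[...,0].astype(int)-26)<8)&(hsv[...,1]>180)).astype(np.uint8)
    m[:, :235]=0; m[:,325:]=0; m[:190]=0;m[250:]=0
    n,l,st,ce=cv2.connectedComponentsWithStats(m); print(f,[(st[i].tolist(),ce[i].round(2).tolist()) for i in range(1,n) if st[i,4]>5])
E
python3 mont.py m2 w10 wa2; python3 mont.py m1 wa2 wb2
```

```text
1.3301135117552456 turn 1.4461135117552457
1.336904906101751 turn 1.4529049061017512
1.3429214343278453 turn 1.4589214343278454
w10 [([259, 200, 29, 5, 74], [271.57, 202.5])]
wa1 [([251, 218, 6, 8, 36], [253.97, 221.67])]
wa2 [([251, 219, 7, 8, 39], [254.21, 222.77])]
wb1 [([251, 224, 7, 8, 42], [254.21, 227.21])]
wb2 [([252, 224, 6, 8, 40], [254.38, 227.48])]
```

View pics/m1.png

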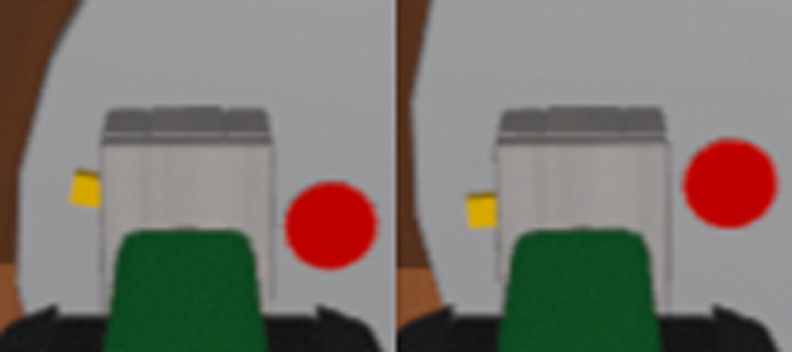

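```bash
cat > tab2.py <<'E'
from h import *
from scipy.optimize import least_squares
HX=(.5477,.0044,3.2579)
OFF=dict(red=0,blue=np.pi/2,red_opp=np.pi,blue_opp=-np.pi/2)
def meas(f,n,verbose=True):
    im,d,K,T=load('wrist',f)
    a=HX[2]+OFF[n]; C=np.array([HX[0]+.06*np.cos(a),HX[1]+.06*np.sin(a)])
    # rectified top view, 0.1 mm/px, 60mm square, oriented radial outward = up
    S=0.1e-3;N=500
    ys,xs=np.mgrid[0:N,0:N]; rad=(N/2-ys)*S; tan=(xs-N/2)*S   # tan: cw = +x? outward up, from above, cw -> right
    X=C[0]+rad*np.cos(a)+tan*np.sin(a); Y=C[1]+rad*np.sin(a)-tan*np.cos(a)
    P=np.stack([X,Y,np.full_like(X,.065),np.ones_like(X)],-1)@np.linalg.inv(T).T
    u=(K[0,0]*P[...,0]/P[...,2]+K[0,2]).astype(np.float32);v=(K[1,1]*P[...,1]/P[...,2]+K[1,2]).astype(np.float32)
    rec=cv2.remap(im,u,v,cv2.INTER_CUBIC)
    b,g,rr=[rec[...,i].astype(float) for i in range(3)]
    m=(((g-b)>0.5*rr)&(rr>90)).astype(np.uint8)
    n_,l,st,ce=cv2.connectedComponentsWithStats(m); 
    k=1+np.argmax(st[1:,4]); 
    mm=(l>0)
    # model fit: centre & angle via ray boundary: circle points
    cs,_=cv2.findContours(m,cv2.RETR_EXTERNAL,cv2.CHAIN_APPROX_NONE); pts=np.concatenate([c[:,0] for c in cs if len(c)>30]).astype(float)
    c=np.array([N/2,N/2]);
    for _ in range(30):
        dd=pts-c; R_=np.hypot(*dd.T); sel=abs(R_-135)<8
        q=pts[sel]; s=least_squares(lambda x:np.hypot(*(q-x).T)-135,c,loss='soft_l1',f_scale=2); c=s.x
    dist=np.hypot(xs-c[0],ys-c[1]); t=(m>0)&(dist>148)&(dist<190)&(ys<c[1])
    ang=np.arctan2((xs-c[0])[t].mean(),(c[1]-ys)[t].mean()) if t.any() else np.nan
    if verbose: print(f,n,'centre off mm',((c-N/2)*.1).round(2),'ncirc',sel.sum(),'tab area',t.sum()*.01,'ang',np.round(ang,3),'arc mm',np.round(ang*18,2))
    cv2.imwrite(f'pics/rec_{f}_{n}.png',rec)
    return ang
if __name__=='__main__':
    import sys
    for a in sys.argv[1:]: meas(*a.split(':'))
E
python3 tab2.py wc1:red w5:red w2:red w6:red wc1:blue_opp w5:blue w5:blue_opp w6:red_opp w7:red_opp w7:blue w7:blue_opp w9:red_opp w9:blue_opp wc1:red_opp
python3 -c "
import cv2,numpy as np
cv2.imwrite('pics/recs.png',cv2.resize(np.hstack([cv2.imread(f'pics/rec_{f}_red.png') for f in ['w2','w5','w6','wc1']]),(800,200)))"
```

```text
wc1 red centre off mm [ 0.35 -0.27] ncirc 460 tab area 16.81 ang 0.064 arc mm 1.16
w5 red centre off mm [0.18 0.53] ncirc 384 tab area 13.19 ang -0.05 arc mm -0.89
w2 red centre off mm [-0.29  0.21] ncirc 400 tab area 18.31 ang -0.042 arc mm -0.76
w6 red centre off mm [0.78 0.38] ncirc 490 tab area 18.490000000000002 ang -0.044 arc mm -0.79
wc1 blue_opp centre off mm [ 0.84 -0.4 ] ncirc 399 tab area 12.36 ang -0.052 arc mm -0.94
w5 blue centre off mm [ 0.03 -0.81] ncirc 507 tab area 16.53 ang -0.019 arc mm -0.34
w5 blue_opp centre off mm [0.31 0.69] ncirc 522 tab area 17.6 ang 0.022 arc mm 0.39
w6 red_opp centre off mm [-0.1  -0.35] ncirc 460 tab area 15.97 ang 0.018 arc mm 0.33
w7 red_opp centre off mm [-1.11 -0.2 ] ncirc 521 tab area 18.27 ang 0.015 arc mm 0.26
w7 blue centre off mm [-0.57  1.29] ncirc 436 tab area 19.62 ang 0.029 arc mm 0.52
w7 blue_opp centre off mm [0.61 0.52] ncirc 436 tab area 19.19 ang -0.02 arc mm -0.36
w9 red_opp centre off mm [-0.44  0.1 ] ncirc 597 tab area 18.95 ang -0.018 arc mm -0.32
w9 blue_opp centre off mm [-0.08  0.65] ncirc 323 tab area 16.830000000000002 ang 0.019 arc mm 0.34
wc1 red_opp centre off mm [-0.5   0.08] ncirc 501 tab area 18.64 ang 0.02 arc mm 0.37
```

View pics/recs.png

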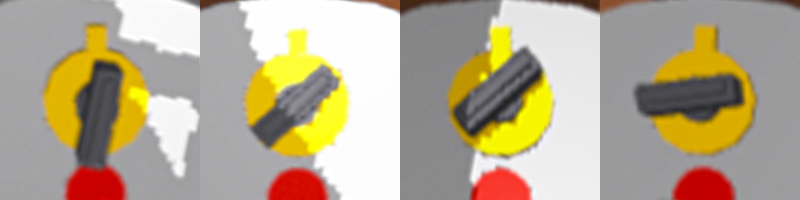

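```bash
python3 - <<'E'
from fit import *
im,d,K,T=load('wrist','w7')
c=lambda u,v:(230+u/2.8,70+v/2.8)
for n,a,b,off in [('red_opp',(425,100),(520,82),0),('bopp',(118,132),(193,186),np.pi/2),('blue',(490,352),(500,428),np.pi/2)]:
    p=bar(K,T,c(*a),c(*b)); print(n,p[0]%np.pi,'turn',(p[0]+HX if 0 else p[0]+.116-off)%np.pi,p[1])
im,d,K,T=load('wrist','w9')
cv2.imwrite('pics/w9b.png',cv2.resize(np.hstack([im[60:135,235:310],im[60:135,350:425],im[165:240,340:415]]),None,fx=3.5,fy=3.5,interpolation=cv2.INTER_CUBIC))
E
```

```text
red_opp 0.6925656967423143 turn 0.8085656967423143 [0.60581679 0.01325487 0.079     ]
bopp 1.4804576878152576 turn 0.025661361020361095 [0.54102735 0.06433055 0.079     ]
blue 2.1938013905312976 turn 0.7390050637364012 [ 0.55442455 -0.05120964  0.079     ]
```

View pics/w9b.png

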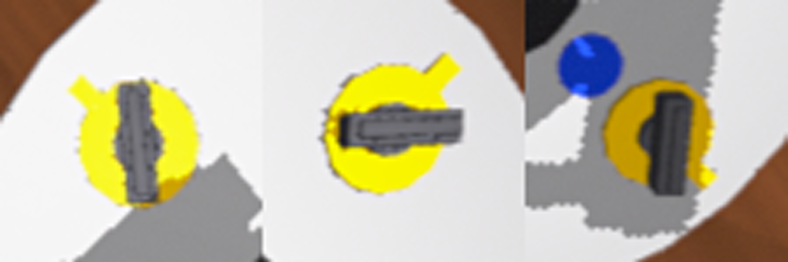

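```bash
python3 - <<'E'
from fit import *
im,d,K,T=load('wrist','w9')
for n,a,b,off,o in [('bopp',(130,85),(147,203),np.pi/2,(235,60)),('red_opp',(340-263,132),(462-263,125),0,(350,60)),('blue',(672-525,95),(670-525,192),np.pi/2,(340,165))]:
    c=lambda u,v:(o[0]+u/3.5,o[1]+v/3.5)
    p=bar(K,T,c(*a),c(*b)); print(n,p[0]%np.pi,'turn',(p[0]+.116-off)%np.pi,p[1])
E
```

```text
bopp 2.1296706458539028 turn 0.6748743190590063 [0.54093583 0.06358986 0.079     ]
red_opp 0.6533824052648531 turn 0.7693824052648531 [0.60550258 0.01254261 0.079     ]
blue 2.192475022447341 turn 0.7376786956524444 [ 0.55436601 -0.05216158  0.079     ]
```

Emit:
carry_out(targets="0 0 30 1 0;0 0 30 1 0;0 0 15 0 -0.04;0 0 0 0 -0.12;0 0 0 0 -0.12;0 0 0 0 -0.12;0 0 0 0 -0.12;0 0 0 0 -0.12;0 0 0 0 -0.12;0 12 0 0 0;0 9 0 0 0;0 0 0 0 0;0 0 0 0 0")

```text
clock: 22.15
tool_pos: [0.6073, 0.0121, 0.3118]
eef_rot: [0.233, 0.669, -0.234, 0.666]
contact_force: [-0.2, 0.6, -1.9]
opening: 0.175
```

```bash
python3 st.py wd1; python3 mont.py m3 wd1
```

```text
22.15 [0.6073 0.0121 0.3118] phi_cw 0.673 op 0.175 F [-0.2  0.6 -1.9] M [ 0.033 -0.02   0.077] q [ 0.1   0.8  -0.36  1.7   0.39  0.72  0.45]
[[-0.0037, 0.623, 0.7822], [-0.001, 0.7822, -0.623], [-1.0, -0.0031, -0.0023]]
```

View pics/wd1.png

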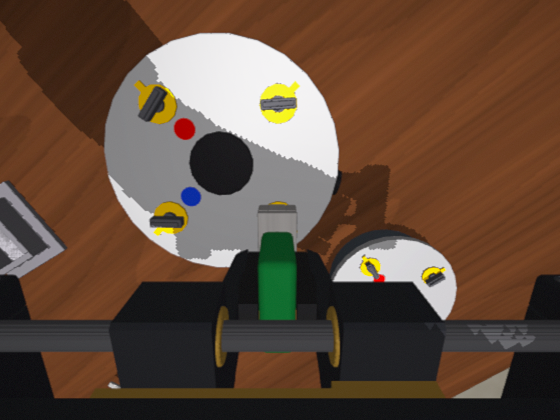

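```bash
python3 tab2.py wd1:red wd1:blue_opp wd1:blue
```

```text
wd1 red centre off mm [-0.19  0.36] ncirc 496 tab area 19.64 ang 0.091 arc mm 1.63
wd1 blue_opp centre off mm [-0.32 -0.19] ncirc 351 tab area 13.91 ang 0.036 arc mm 0.64
wd1 blue centre off mm [0.58 0.56] ncirc 484 tab area 19.63 ang -0.035 arc mm -0.64
```

Emit:
carry_out(targets="0 6 0 0 0;0 6 0 0 0;0 6 0 0 0;0 5 0 0 0;0 0 0 0 0;0 0 0 0 0.05;0 0 0 0 0.1;0 0 0 0 0.1;0 0 0 0 0.1;0 0 0 0 0.1;0 0 0 0 0")

```text
clock: 23.12
tool_pos: [0.6082, 0.0123, 0.2901]
eef_rot: [0.376, 0.598, -0.377, 0.599]
contact_force: [-0.1, -0.0, -2.6]
opening: 0.177
```

```bash
python3 st.py
```

```text
23.1167 [0.6082 0.0123 0.2901] phi_cw 1.123 op 0.177 F [-0.1 -0.  -2.6] M [-0.068 -0.005  0.042] q [ 0.03  0.82 -0.22  1.71  0.27  0.64  0.11]
[[-0.0002, 0.9015, 0.4328], [-0.0009, 0.4328, -0.9015], [-1.0, -0.0006, 0.0007]]
```

Emit:
carry_out(targets="0 0 0 0 0.1;0 0 0 0 0")

```text
clock: 23.28
tool_pos: [0.6082, 0.0123, 0.2902]
eef_rot: [0.405, 0.579, -0.405, 0.58]
contact_force: [0.5, -1.1, -2.5]
opening: 0.171
```

```bash
python3 st.py
```

```text
23.2833 [0.6082 0.0123 0.2902] phi_cw 1.221 op 0.171 F [ 0.5 -1.1 -2.5] M [-0.086 -0.026  0.087] q [ 0.01  0.82 -0.19  1.71  0.24  0.63  0.04]
[[-0.0002, 0.9393, 0.3431], [-0.0006, 0.3431, -0.9393], [-1.0, -0.0004, 0.0005]]
```

Emit:
carry_out(targets="0 0 0 0 0.05;0 0 0 0 0")

```text
clock: 23.45
tool_pos: [0.6082, 0.0123, 0.2902]
eef_rot: [0.419, 0.57, -0.419, 0.57]
contact_force: [0.7, 0.1, -2.8]
opening: 0.168
```

```bash
python3 st.py we1
```

```text
23.45 [0.6082 0.0123 0.2902] phi_cw 1.268 op 0.168 F [ 0.7  0.1 -2.8] M [-0.066 -0.014  0.041] q [ 0.    0.82 -0.18  1.71  0.22  0.63  0.  ]
[[-0.0001, 0.9545, 0.2983], [-0.0004, 0.2983, -0.9545], [-1.0, -0.0002, 0.0003]]
```

Emit:
carry_out(targets="0 0 0 0 0.05;0 0 0 0 0")

```text
clock: 23.67
tool_pos: [0.6082, 0.0122, 0.2902]
eef_rot: [0.433, 0.559, -0.433, 0.559]
contact_force: [-0.5, -0.9, -2.0]
opening: 0.172
```

```bash
python3 st.py
```

```text
23.6667 [0.6082 0.0122 0.2902] phi_cw 1.319 op 0.172 F [-0.5 -0.9 -2. ] M [-0.185  0.013  0.045] q [-0.    0.82 -0.16  1.71  0.21  0.63 -0.03]
[[-0.0001, 0.9684, 0.2493], [-0.0002, 0.2493, -0.9684], [-1.0, -0.0002, 0.0001]]
```

Emit:
carry_out(targets="0 0 0 0 0.04;0 0 0 0 0")

```text
clock: 23.83
tool_pos: [0.6083, 0.0122, 0.2902]
eef_rot: [0.444, 0.55, -0.444, 0.55]
contact_force: [0.3, -1.1, -2.5]
opening: 0.172
```

```bash
python3 st.py
```

```text
23.8333 [0.6083 0.0122 0.2902] phi_cw 1.358 op 0.172 F [ 0.3 -1.1 -2.5] M [-0.191 -0.015  0.042] q [-0.01  0.82 -0.15  1.71  0.19  0.63 -0.06]
[[0.0, 0.9775, 0.2107], [-0.0002, 0.2107, -0.9775], [-1.0, -0.0, 0.0002]]
```

Drag only so far; continuing in small steps.

Emit:
carry_out(targets="0 0 0 0 0.04;0 0 0 0 0")

```text
clock: 24.0
tool_pos: [0.6082, 0.0123, 0.2902]
eef_rot: [0.455, 0.541, -0.455, 0.541]
contact_force: [0.2, -0.5, -1.6]
opening: 0.177
```

Emit:
carry_out(targets="0 0 0 0 0.04;0 0 0 0 0")

```text
clock: 24.17
tool_pos: [0.6082, 0.0123, 0.2902]
eef_rot: [0.466, 0.532, -0.466, 0.532]
contact_force: [0.3, -1.1, -2.2]
opening: 0.175
```

```bash
python3 st.py
```

```text
24.1667 [0.6082 0.0123 0.2902] phi_cw 1.439 op 0.175 F [ 0.3 -1.1 -2.2] M [-0.159 -0.054  0.045] q [-0.02  0.82 -0.13  1.72  0.17  0.62 -0.12]
[[0.0001, 0.9913, 0.1317], [-0.0002, 0.1317, -0.9913], [-1.0, 0.0, 0.0002]]
```

Emit:
carry_out(targets="0 0 0 0 0.04;0 0 0 0 0")

```text
clock: 24.33
tool_pos: [0.6083, 0.0123, 0.2902]
eef_rot: [0.476, 0.522, -0.477, 0.523]
contact_force: [-0.5, -0.6, -2.0]
opening: 0.172
```

```bash
python3 st.py
```

```text
24.3333 [0.6083 0.0123 0.2902] phi_cw 1.479 op 0.172 F [-0.5 -0.6 -2. ] M [-0.221 -0.065  0.025] q [-0.03  0.82 -0.12  1.72  0.15  0.62 -0.14]
[[0.0001, 0.9958, 0.0918], [-0.0002, 0.0918, -0.9958], [-1.0, 0.0001, 0.0002]]
```

Emit:
carry_out(targets="0 0 0 0 0.04;0 0 0 0 0")

```text
clock: 24.5
tool_pos: [0.6083, 0.0123, 0.2902]
eef_rot: [0.487, 0.513, -0.487, 0.513]
contact_force: [-0.3, -1.2, -3.0]
opening: 0.168
```

```bash
python3 st.py we2
```

```text
24.5 [0.6083 0.0123 0.2902] phi_cw 1.519 op 0.168 F [-0.3 -1.2 -3. ] M [-0.189  0.015  0.108] q [-0.03  0.81 -0.11  1.72  0.14  0.62 -0.17]
[[0.0002, 0.9987, 0.0518], [-0.0002, 0.0518, -0.9987], [-1.0, 0.0002, 0.0002]]
```

Emit:
carry_out(targets="0 0 0 0 0.04;0 0 0 0 0")

```text
clock: 24.72
tool_pos: [0.6083, 0.0123, 0.2902]
eef_rot: [0.497, 0.503, -0.497, 0.503]
contact_force: [0.8, -0.4, -2.7]
opening: 0.173
```

```bash
python3 st.py
```

```text
24.7167 [0.6083 0.0123 0.2902] phi_cw 1.559 op 0.173 F [ 0.8 -0.4 -2.7] M [-0.242 -0.137  0.001] q [-0.04  0.81 -0.1   1.72  0.13  0.62 -0.2 ]
[[0.0002, 0.9999, 0.0115], [-0.0002, 0.0115, -0.9999], [-1.0, 0.0002, 0.0002]]
```

Emit:
carry_out(targets="0 0 0 0 0.04;0 0 0 0 0")

```text
clock: 24.88
tool_pos: [0.6083, 0.0123, 0.2902]
eef_rot: [0.507, 0.493, -0.507, 0.493]
contact_force: [0.2, -0.6, -2.4]
opening: 0.174
```

```bash
python3 st.py
```

```text
24.8833 [0.6083 0.0123 0.2902] phi_cw 1.599 op 0.174 F [ 0.2 -0.6 -2.4] M [-0.239 -0.117  0.12 ] q [-0.05  0.81 -0.09  1.72  0.11  0.62 -0.23]
[[0.0003, 0.9996, -0.0284], [-0.0002, -0.0284, -0.9996], [-1.0, 0.0003, 0.0002]]
```

Emit:
carry_out(targets="0 0 0 0 0.04;0 0 0 0 0")

```text
clock: 25.05
tool_pos: [0.6083, 0.0123, 0.2902]
eef_rot: [0.517, 0.482, -0.517, 0.483]
contact_force: [-0.7, -1.3, -2.9]
opening: 0.176
```

```bash
python3 st.py
```

```text
25.05 [0.6083 0.0123 0.2902] phi_cw 1.639 op 0.176 F [-0.7 -1.3 -2.9] M [-0.311 -0.12   0.039] q [-0.05  0.81 -0.08  1.72  0.1   0.61 -0.25]
[[0.0003, 0.9977, -0.0684], [-0.0002, -0.0684, -0.9977], [-1.0, 0.0003, 0.0002]]
```

Emit:
carry_out(targets="0 0 0 0 0.03;0 0 0 0 0")

```text
clock: 25.22
tool_pos: [0.6083, 0.0123, 0.2903]
eef_rot: [0.524, 0.474, -0.524, 0.475]
contact_force: [0.7, -0.8, -2.1]
opening: 0.176
```

```bash
python3 st.py we3; python3 mont.py m4 we1 we3
```

```text
25.2167 [0.6083 0.0123 0.2903] phi_cw 1.671 op 0.176 F [ 0.7 -0.8 -2.1] M [-0.283 -0.16   0.107] q [-0.06  0.81 -0.07  1.72  0.09  0.61 -0.28]
[[0.0003, 0.995, -0.0997], [-0.0001, -0.0997, -0.995], [-1.0, 0.0003, 0.0001]]
```

View pics/m4.png

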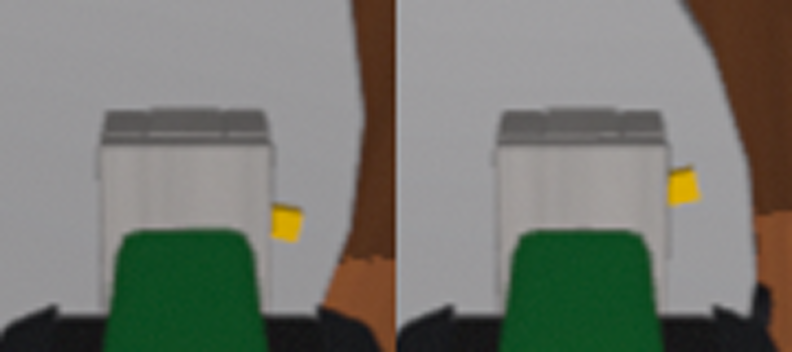

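Emit:
carry_out(targets="0 0 0 0 0.03;0 0 0 0 0")

```text
clock: 25.43
tool_pos: [0.6083, 0.0124, 0.2902]
eef_rot: [0.532, 0.466, -0.532, 0.466]
contact_force: [1.5, -1.3, -4.4]
opening: 0.176
```

```bash
python3 st.py
```

```text
25.4333 [0.6083 0.0124 0.2902] phi_cw 1.702 op 0.176 F [ 1.5 -1.3 -4.4] M [-0.313 -0.238  0.13 ] q [-0.06  0.81 -0.06  1.72  0.08  0.61 -0.3 ]
[[0.0003, 0.9915, -0.1304], [-0.0001, -0.1304, -0.9915], [-1.0, 0.0004, 0.0001]]
```

Emit:
carry_out(targets="0 0 0 0 0.03;0 0 0 0 0")

```text
clock: 25.6
tool_pos: [0.6083, 0.0124, 0.2902]
eef_rot: [0.539, 0.458, -0.539, 0.458]
contact_force: [0.8, -0.6, -3.4]
opening: 0.176
```

```bash
python3 st.py we4
```

```text
25.6 [0.6083 0.0124 0.2902] phi_cw 1.732 op 0.176 F [ 0.8 -0.6 -3.4] M [-0.332 -0.309  0.344] q [-0.07  0.81 -0.05  1.72  0.07  0.61 -0.32]
[[0.0003, 0.9871, -0.1602], [-0.0003, -0.1602, -0.9871], [-1.0, 0.0003, 0.0002]]
```

Emit:
carry_out(targets="0 0 0 0 0.03;0 0 0 0 0.02;0 0 0 0 0")

```text
clock: 25.9
tool_pos: [0.6083, 0.0124, 0.2903]
eef_rot: [0.55, 0.444, -0.55, 0.445]
contact_force: [-0.0, -1.2, -4.0]
opening: 0.171
```

```bash
python3 st.py we5;  python3 mont.py m5 we4 we5
```

```text
25.9 [0.6083 0.0124 0.2903] phi_cw 1.782 op 0.171 F [-0.  -1.2 -4. ] M [-0.31  -0.338  0.394] q [-0.07  0.81 -0.04  1.72  0.05  0.61 -0.35]
[[0.0004, 0.9778, -0.2096], [-0.0001, -0.2096, -0.9778], [-1.0, 0.0004, 0.0]]
```

View pics/m5.png

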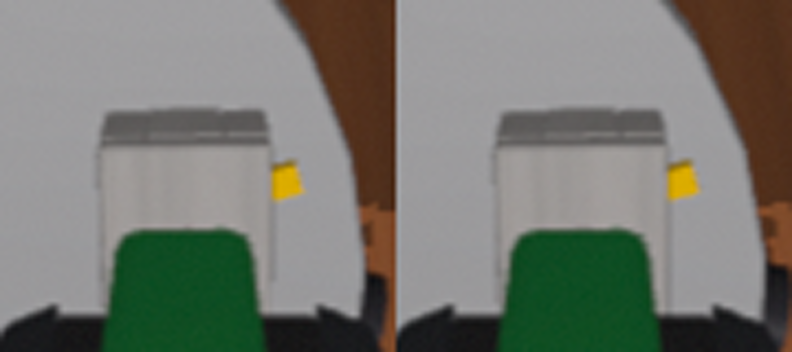

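Emit:
carry_out(targets="0 0 0 0 -0.1;0 0 0 0 -0.06;0 -15 0 0 0;0 -30 0 0 0;0 0 -18 25 0;0 0 -18 25 0;0 0 -14 20 0;0 0 0 0 0.12;0 0 0 0 0.12;0 0 0 0 0.12;0 0 0 0 0.12;0 0 0 0 0.09;0 0 0 0 0;0 0 0 0 0")

```text
clock: 27.12
tool_pos: [0.5547, -0.0545, 0.3354]
eef_rot: [0.628, 0.325, -0.628, 0.324]
contact_force: [0.1, -0.9, -2.9]
opening: 0.17
```

```bash
python3 st.py wf1;  python3 tab2.py wf1:red wf1:red_opp wf1:blue_opp w5:blue w6:red_opp w9:red_opp wc1:red_opp
```

```text
27.1167 [ 0.5547 -0.0545  0.3354] phi_cw 2.188 op 0.17 F [ 0.1 -0.9 -2.9] M [ 0.012  0.034 -0.017] q [-0.02  0.7   0.06  1.85 -0.07  0.6  -0.54]
[[-0.0002, 0.8153, -0.5791], [0.0006, -0.5791, -0.8153], [-1.0, -0.0005, -0.0003]]
wf1 red centre off mm [0.44 0.95] ncirc 468 tab area 18.01 ang 0.024 arc mm 0.43
wf1 red_opp centre off mm [-0.54 -0.27] ncirc 359 tab area 17.080000000000002 ang 0.097 arc mm 1.74
wf1 blue_opp centre off mm [0.43 0.28] ncirc 436 tab area 17.27 ang 0.022 arc mm 0.4
w5 blue centre off mm [-0.47 -0.46] ncirc 512 tab area 16.54 ang -0.018 arc mm -0.32
w6 red_opp centre off mm [ 0.43 -0.71] ncirc 459 tab area 16.02 ang 0.016 arc mm 0.28
w9 red_opp centre off mm [-0.32 -0.06] ncirc 529 tab area 18.07 ang 0.013 arc mm 0.23
wc1 red_opp centre off mm [-0.08 -0.37] ncirc 506 tab area 18.67 ang 0.02 arc mm 0.36
```

View pics/wf1.png

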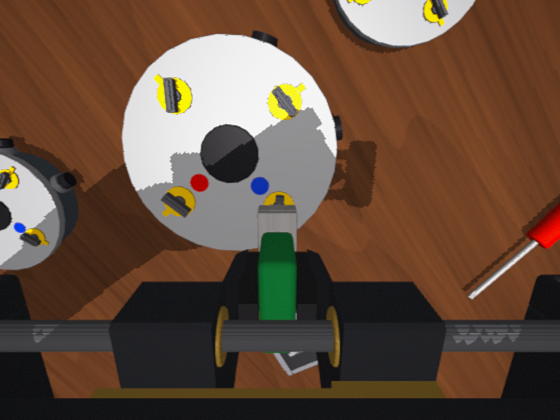

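Emit:
carry_out(targets="0 12 0.3 0.5 0;0 10 0 0 0;0 0 0 0 0;0 6 0 0 0;0 6 0 0 0;0 6 0 0 0;0 6 0 0 0;0 0 0 0 0;0 0 0 0 0")

```text
clock: 27.92
tool_pos: [0.5548, -0.0557, 0.2889]
eef_rot: [-0.629, -0.324, 0.629, -0.324]
contact_force: [-0.5, 0.4, -1.9]
opening: 0.176
```

```bash
python3 st.py
```

```text
27.9167 [ 0.5548 -0.0557  0.2889] phi_cw 2.191 op 0.176 F [-0.5  0.4 -1.9] M [ 0.003  0.073 -0.026] q [-0.01  0.77  0.05  1.88 -0.07  0.5  -0.53]
[[-0.0005, 0.8139, -0.581], [0.0, -0.581, -0.8139], [-1.0, -0.0004, 0.0003]]
```

Emit:
carry_out(targets="0 0 0 0 0.06;0 0 0 0 0.1;0 0 0 0 0.1;0 0 0 0 0.1;0 0 0 0 0.1;0 0 0 0 0.1;0 0 0 0 0")

```text
clock: 28.5
tool_pos: [0.5549, -0.0554, 0.2895]
eef_rot: [0.694, 0.136, -0.694, 0.137]
contact_force: [0.5, 0.2, -1.4]
opening: 0.176
```

```bash
python3 st.py
```

```text
28.5 [ 0.5549 -0.0554  0.2895] phi_cw 2.753 op 0.176 F [ 0.5  0.2 -1.4] M [0.083 0.076 0.004] q [-0.1   0.78  0.19  1.88 -0.28  0.51 -0.89]
[[0.0005, 0.379, -0.9254], [-0.0003, -0.9254, -0.379], [-1.0, 0.0004, -0.0003]]
```

Emit:
carry_out(targets="0 0 0 0 0.04;0 0 0 0 0")

```text
clock: 28.67
tool_pos: [0.5549, -0.0555, 0.2895]
eef_rot: [0.696, 0.124, -0.696, 0.124]
contact_force: [-0.4, -0.2, -0.3]
opening: 0.177
```

```bash
python3 st.py
```

```text
28.6667 [ 0.5549 -0.0555  0.2895] phi_cw 2.789 op 0.177 F [-0.4 -0.2 -0.3] M [0.081 0.043 0.042] q [-0.1   0.78  0.2   1.88 -0.3   0.51 -0.91]
[[0.0005, 0.3455, -0.9384], [0.0001, -0.9384, -0.3455], [-1.0, 0.0001, -0.0004]]
```

Emit:
carry_out(targets="0 0 0 0 0.04;0 0 0 0 0")

```text
clock: 28.83
tool_pos: [0.5548, -0.0555, 0.2895]
eef_rot: [0.699, 0.11, -0.698, 0.11]
contact_force: [0.2, 0.0, -1.3]
opening: 0.175
```

```bash
python3 st.py wg1
```

```text
28.8333 [ 0.5548 -0.0555  0.2895] phi_cw 2.829 op 0.175 F [ 0.2  0.  -1.3] M [0.124 0.012 0.049] q [-0.11  0.78  0.21  1.88 -0.31  0.51 -0.94]
[[0.0004, 0.3077, -0.9515], [0.0002, -0.9515, -0.3077], [-1.0, -0.0001, -0.0005]]
```

View pics/wg1.png

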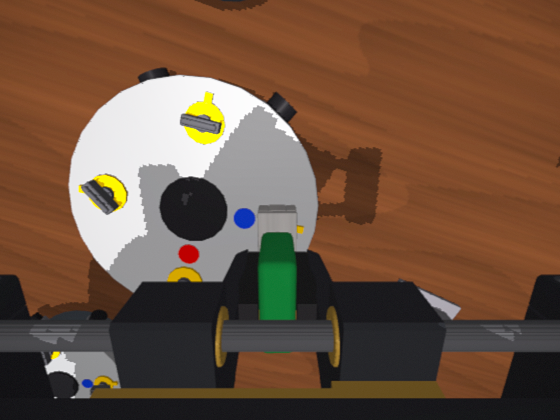

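Blue's tab shows at (300,229), right of the socket. Still drag only, so I keep stepping.

Emit:
carry_out(targets="0 0 0 0 0.04;0 0 0 0 0")

```text
clock: 29.05
tool_pos: [0.5548, -0.0555, 0.2894]
eef_rot: [0.701, 0.096, -0.7, 0.096]
contact_force: [-0.6, 0.9, -0.7]
opening: 0.174
```

```bash
python3 st.py|head -1
```

```text
29.05 [ 0.5548 -0.0555  0.2894] phi_cw 2.869 op 0.174 F [-0.6  0.9 -0.7] M [0.23  0.038 0.042] q [-0.11  0.78  0.22  1.88 -0.33  0.51 -0.96]
```

Emit:
carry_out(targets="0 0 0 0 0.04;0 0 0 0 0")

```text
clock: 29.22
tool_pos: [0.5548, -0.0555, 0.2894]
eef_rot: [0.702, 0.082, -0.702, 0.082]
contact_force: [0.1, 0.0, 0.3]
opening: 0.175
```

```bash
python3 st.py|head -1
```

```text
29.2167 [ 0.5548 -0.0555  0.2894] phi_cw 2.909 op 0.175 F [0.1 0.  0.3] M [0.224 0.094 0.141] q [-0.12  0.78  0.23  1.88 -0.34  0.51 -0.99]
```

Emit:
carry_out(targets="0 0 0 0 0.04;0 0 0 0 0")

```text
clock: 29.38
tool_pos: [0.5548, -0.0555, 0.2894]
eef_rot: [0.704, 0.068, -0.704, 0.068]
contact_force: [-0.3, -0.6, 1.2]
opening: 0.172
```

```bash
python3 st.py|head -1
```

```text
29.3833 [ 0.5548 -0.0555  0.2894] phi_cw 2.948 op 0.172 F [-0.3 -0.6  1.2] M [0.306 0.109 0.28 ] q [-0.13  0.79  0.25  1.88 -0.36  0.51 -1.01]
```

```bash
python3 st.py wg2|head -1
```

```text
29.3833 [ 0.5548 -0.0555  0.2894] phi_cw 2.948 op 0.172 F [-0.3 -0.6  1.2] M [0.306 0.109 0.28 ] q [-0.13  0.79  0.25  1.88 -0.36  0.51 -1.01]
```

Emit:
carry_out(targets="0 0 0 0 0.03;0 0 0 0 0.02;0 0 0 0 0")

```text
clock: 29.68
tool_pos: [0.5548, -0.0555, 0.2894]
eef_rot: [0.705, 0.05, -0.705, 0.05]
contact_force: [0.0, 1.0, 2.4]
opening: 0.175
```

```bash
python3 st.py wg3|head -1;  python3 mont.py m6 wg2 wg3
```

```text
29.6833 [ 0.5548 -0.0555  0.2894] phi_cw 3.001 op 0.175 F [0.  1.  2.4] M [0.318 0.196 0.341] q [-0.13  0.79  0.26  1.88 -0.38  0.52 -1.05]
```

View pics/m6.png

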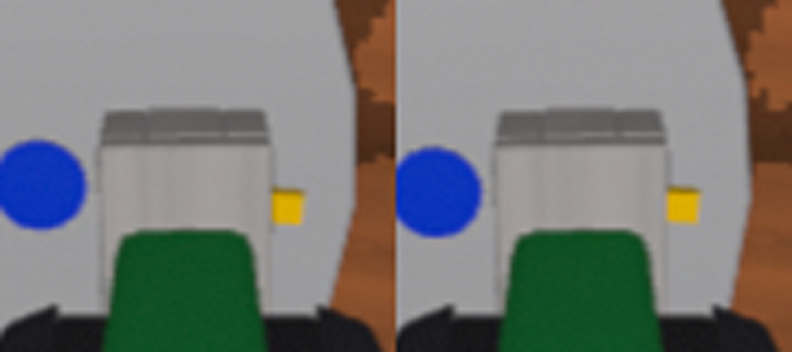

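Emit:
carry_out(targets="0 0 0 0 0.03;0 0 0 0 0;0 0 0 0 -0.1;0 0 0 0 -0.06;0 -15 0 0 0;0 -30 0 0 0;0 0 -30 -5 0;0 0 -30 -5 0;0 0 -30 -5 0;0 0 -29 -4 0;0 0 0 0 0;0 0 0 0 0")

```text
clock: 30.73
tool_pos: [0.5408, 0.066, 0.3337]
eef_rot: [-0.7, -0.097, 0.701, -0.096]
contact_force: [1.1, -1.1, -1.8]
opening: 0.172
```

```bash
python3 st.py wh1;  python3 tab2.py wh1:blue wh1:red_opp wh1:red wd1:blue w7:blue w5:blue
```

```text
30.7333 [0.5408 0.066  0.3337] phi_cw 2.868 op 0.172 F [ 1.1 -1.1 -1.8] M [0.    0.14  0.052] q [-0.38  0.71  0.29  1.89 -0.34  0.59 -1.16]
[[-0.001, 0.2703, -0.9628], [0.0004, -0.9628, -0.2703], [-1.0, -0.0007, 0.0008]]
wh1 blue centre off mm [-0.92  0.53] ncirc 495 tab area 20.46 ang 0.096 arc mm 1.72
wh1 red_opp centre off mm [ 0.23 -0.73] ncirc 493 tab area 17.69 ang 0.004 arc mm 0.07
wh1 red centre off mm [1.01 0.92] ncirc 275 tab area 0.0 ang nan arc mm nan
wd1 blue centre off mm [-0.85  0.55] ncirc 485 tab area 19.62 ang -0.035 arc mm -0.63
w7 blue centre off mm [0.33 0.33] ncirc 479 tab area 19.78 ang -0.037 arc mm -0.66
w5 blue centre off mm [-0.57  0.07] ncirc 509 tab area 16.490000000000002 ang -0.018 arc mm -0.33
```

View pics/wh1.png

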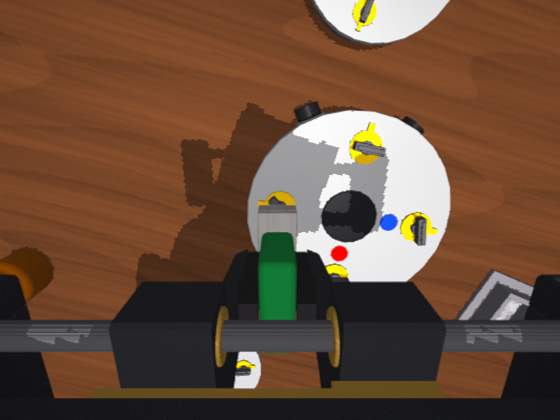

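```bash
python3 - <<'E'
import cv2,numpy as np
cv2.imwrite('pics/recs2.png',cv2.resize(np.hstack([cv2.imread(f'pics/rec_{f}_red_opp.png') for f in ['w6','w9','wf1','wh1']]),(800,200)))
E
cat > tab3.py <<'E'
# joint model fit: render washer+tab yellow shape in image, search centre(2) & angle maximizing agreement; bar region ignored
from tab2 import *
def m3(f,n):
    meas(f,n,False); rec=cv2.imread(f'pics/rec_{f}_{n}.png').astype(float); b,g,rr=rec[...,0],rec[...,1],rec[...,2]
    yel=np.clip(((g-b)/np.maximum(rr,60)-.2)/.5,0,1); N=500
    white=((abs(g-b)<25)&(rr>100)).astype(float)   # cover
    ys,xs=np.mgrid[0:N,0:N]
    use=((yel>.3)|(white>0)).astype(np.float32)
    Y=cv2.GaussianBlur(yel.astype(np.float32),(0,0),3)
    # tab only: centre by circle registration against known-edge mask
    from scipy.optimize import minimize
    def sh(x):
        cx,cy,a=x; dx,dy=xs-cx,ys-cy
        rad=np.hypot(dx,dy); t=dx*np.cos(a)+dy*np.sin(a); l=dx*np.sin(a)-dy*np.cos(a)
        s1=1/(1+np.exp((rad-135)/3)); s2=1/(1+np.exp((abs(t)-W)/3))/(1+np.exp((l-180)/3))*(l>0)
        return np.maximum(s1,s2)
    W=20
    best=None
    for cx in (245,250,255):
      for a0 in (0,.1):
        r_=minimize(lambda x:float((use*(sh((x[0],x[1],x[2]/100))-yel)**2).sum()),[cx,250,a0*100],method='Nelder-Mead',options=dict(xatol=.1,fatol=.5,initial_simplex=np.array([[cx,250,a0*100],[cx+6,250,a0*100],[cx,256,a0*100],[cx,250,a0*100+4]])))
        if best is None or r_.fun<best.fun: best=r_
    print(f,n,'off mm',((best.x[:2]-250)*.1).round(2),'ang',(best.x[2]/100).round(3),'cost',round(best.fun))
    return best.x[2]/100
if __name__=='__main__':
    import sys
    for a in sys.argv[1:]: m3(*a.split(':'))
E
python3 tab3.py w6:red_opp w7:red_opp w9:red_opp wc1:red_opp wf1:red_opp wh1:red_opp w5:red w6:red w2:red wc1:red wd1:red wf1:red w5:blue w7:blue wd1:blue wh1:blue
```

```text
w6 red_opp off mm [ 0.72 -0.8 ] ang 0.003 cost 9386
w7 red_opp off mm [ 0.11 -0.  ] ang 0.004 cost 9695
w9 red_opp off mm [ 0.33 -0.1 ] ang -0.003 cost 8605
wc1 red_opp off mm [ 0.25 -0.6 ] ang -0.001 cost 6375
wf1 red_opp off mm [ 0.76 -0.68] ang 0.04 cost 14807
wh1 red_opp off mm [-0.36 -0.46] ang 0.04 cost 14153
w5 red off mm [0.2  1.44] ang 0.003 cost 13256
w6 red off mm [-0.5   1.43] ang -0.001 cost 9383
w2 red off mm [-0.18  0.8 ] ang 0.001 cost 1695
wc1 red off mm [-0.01  1.17] ang 0.061 cost 1609
wd1 red off mm [0.18 1.88] ang 0.069 cost 1571
wf1 red off mm [-0.5   1.33] ang 0.06 cost 1364
w5 blue off mm [-0.98  0.44] ang 0.008 cost 1508
w7 blue off mm [-0.26  0.32] ang -0.0 cost 7781
wd1 blue off mm [-1.4   0.52] ang -0.0 cost 1599
wh1 blue off mm [-0.68  0.75] ang 0.077 cost 7696
```

View pics/recs2.png

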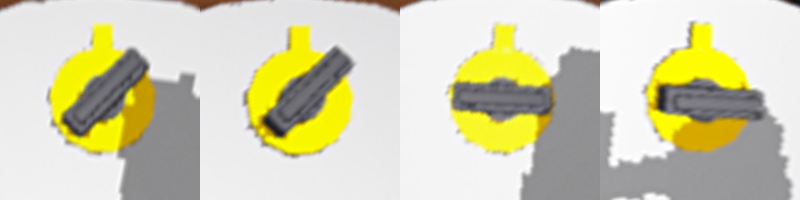

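Emit:
carry_out(targets="0 0 1.5 0 -0.02;0 0 0 0 -0.12;0 0 0 0 -0.12;0 0 0 0 -0.12;0 0 0 0 -0.12;0 0 0 0 -0.12;0 0 0 0 -0.12;0 12 0 0 0;0 9 0 0 0;0 0 0 0 0;0 0 0 0 0;0 0 0 0 0")

```text
clock: 31.78
tool_pos: [0.5417, 0.062, 0.3133]
eef_rot: [-0.619, -0.342, 0.619, -0.342]
contact_force: [0.4, 0.1, -1.0]
opening: 0.176
```

```bash
python3 st.py wi1; python3 mont.py m7 wi1
```

```text
31.7833 [0.5417 0.062  0.3133] phi_cw 2.132 op 0.176 F [ 0.4  0.1 -1. ] M [ 0.088 -0.005  0.01 ] q [-0.24  0.72  0.07  1.9  -0.1   0.52 -0.66]
[[-0.0, 0.8466, -0.5322], [-0.0005, -0.5322, -0.8466], [-1.0, 0.0003, 0.0005]]
```

View pics/m7.png

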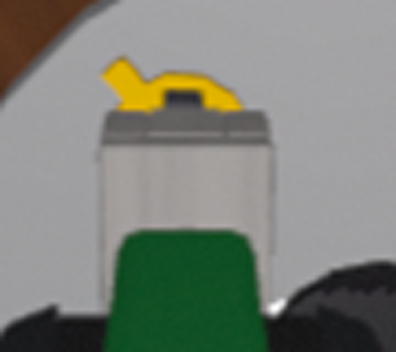

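Emit:
carry_out(targets="0 0 -1.2 -1.5 0;0 0 0 0 0;0 6 0 0 0;0 6 0 0 0;0 6 0 0 0;0 6 0 0 0;0 0 0 0 0;0 0 0 0 0")

```text
clock: 32.5
tool_pos: [0.5414, 0.0643, 0.2887]
eef_rot: [-0.618, -0.342, 0.619, -0.342]
contact_force: [0.6, 0.4, -1.1]
opening: 0.17
```

```bash
python3 st.py
```

```text
32.5 [0.5414 0.0643 0.2887] phi_cw 2.131 op 0.17 F [ 0.6  0.4 -1.1] M [0.004 0.005 0.022] q [-0.24  0.76  0.07  1.92 -0.1   0.47 -0.66]
[[-0.0007, 0.8471, -0.5314], [-0.0004, -0.5314, -0.8471], [-1.0, -0.0004, 0.0007]]
```

Engaged (relative key angle 0.676). Turning to about 1.30, then small steps.

Emit:
carry_out(targets="0 0 0 0 0.06;0 0 0 0 0.1;0 0 0 0 0.12;0 0 0 0 0.12;0 0 0 0 0.12;0 0 0 0 0.1;0 0 0 0 0")

```text
clock: 33.08
tool_pos: [0.5417, 0.0645, 0.2893]
eef_rot: [0.694, 0.136, -0.693, 0.137]
contact_force: [0.4, -0.1, -1.9]
opening: 0.175
```

```bash
python3 st.py|head -1
```

```text
33.0833 [0.5417 0.0645 0.2893] phi_cw 2.753 op 0.175 F [ 0.4 -0.1 -1.9] M [-0.146 -0.172  0.013] q [-0.34  0.77  0.23  1.92 -0.34  0.48 -1.05]
```

Emit:
carry_out(targets="0 0 0 0 0.04;0 0 0 0 0")

```text
clock: 33.25
tool_pos: [0.5417, 0.0644, 0.2894]
eef_rot: [0.696, 0.124, -0.696, 0.124]
contact_force: [1.7, -0.5, -2.2]
opening: 0.175
```

```bash
python3 st.py|head -1
```

```text
33.25 [0.5417 0.0644 0.2894] phi_cw 2.789 op 0.175 F [ 1.7 -0.5 -2.2] M [-0.282 -0.207  0.054] q [-0.34  0.77  0.23  1.92 -0.35  0.49 -1.07]
```

Emit:
carry_out(targets="0 0 0 0 0.04;0 0 0 0 0")

```text
clock: 33.42
tool_pos: [0.5417, 0.0643, 0.2894]
eef_rot: [0.699, 0.11, -0.698, 0.11]
contact_force: [2.2, -2.3, -1.2]
opening: 0.175
```

```bash
python3 st.py|head -1
```

```text
33.4167 [0.5417 0.0643 0.2894] phi_cw 2.829 op 0.175 F [ 2.2 -2.3 -1.2] M [-0.292 -0.315  0.071] q [-0.35  0.78  0.24  1.92 -0.37  0.49 -1.1 ]
```

Emit:
carry_out(targets="0 0 0 0 0.04;0 0 0 0 0")

```text
clock: 33.58
tool_pos: [0.5417, 0.0643, 0.2894]
eef_rot: [0.701, 0.096, -0.7, 0.096]
contact_force: [1.1, -1.9, -2.6]
opening: 0.176
```

```bash
python3 st.py|head -1
```

```text
33.5833 [0.5417 0.0643 0.2894] phi_cw 2.869 op 0.176 F [ 1.1 -1.9 -2.6] M [-0.316 -0.316  0.007] q [-0.35  0.78  0.25  1.92 -0.38  0.49 -1.13]
```

Emit:
carry_out(targets="0 0 0 0 0.04;0 0 0 0 0")

```text
clock: 33.75
tool_pos: [0.5416, 0.0643, 0.2894]
eef_rot: [0.703, 0.082, -0.702, 0.082]
contact_force: [2.8, -1.4, -0.9]
opening: 0.176
```

```bash
python3 st.py wj1|head -1
```

```text
33.75 [0.5416 0.0643 0.2894] phi_cw 2.909 op 0.176 F [ 2.8 -1.4 -0.9] M [-0.311 -0.329  0.016] q [-0.36  0.78  0.27  1.92 -0.4   0.49 -1.15]
```

Emit:
carry_out(targets="0 0 0 0 0.04;0 0 0 0 0")

```text
clock: 33.97
tool_pos: [0.5416, 0.0643, 0.2894]
eef_rot: [0.704, 0.068, -0.704, 0.068]
contact_force: [1.6, -1.0, -1.5]
opening: 0.174
```

```bash
python3 st.py|head -1
```

```text
33.9667 [0.5416 0.0643 0.2894] phi_cw 2.95 op 0.174 F [ 1.6 -1.  -1.5] M [-0.381 -0.39   0.002] q [-0.36  0.78  0.28  1.92 -0.41  0.49 -1.18]
```

Emit:
carry_out(targets="0 0 0 0 0.04;0 0 0 0 0")

```text
clock: 34.13
tool_pos: [0.5416, 0.0644, 0.2894]
eef_rot: [0.705, 0.054, -0.705, 0.054]
contact_force: [2.4, -1.8, -0.7]
opening: 0.177
```

```bash
python3 st.py|head -1
```

```text
34.1333 [0.5416 0.0644 0.2894] phi_cw 2.99 op 0.177 F [ 2.4 -1.8 -0.7] M [-0.461 -0.375  0.065] q [-0.37  0.78  0.29  1.92 -0.43  0.5  -1.2 ]
```

Emit:
carry_out(targets="0 0 0 0 0.04;0 0 0 0 0")

```text
clock: 34.3
tool_pos: [0.5416, 0.0644, 0.2893]
eef_rot: [0.706, 0.039, -0.706, 0.04]
contact_force: [1.6, -3.0, -0.8]
opening: 0.175
```

```bash
python3 st.py|head -1
```

```text
34.3 [0.5416 0.0644 0.2893] phi_cw 3.029 op 0.175 F [ 1.6 -3.  -0.8] M [-0.391 -0.389  0.038] q [-0.38  0.78  0.3   1.92 -0.44  0.5  -1.23]
```

Emit:
carry_out(targets="0 0 0 0 0.04;0 0 0 0 0")

```text
clock: 34.47
tool_pos: [0.5416, 0.0644, 0.2893]
eef_rot: [0.707, 0.025, -0.706, 0.026]
contact_force: [2.3, -2.0, -0.6]
opening: 0.177
```

```bash
python3 st.py|head -1
```

```text
34.4667 [0.5416 0.0644 0.2893] phi_cw 3.069 op 0.177 F [ 2.3 -2.  -0.6] M [-0.48  -0.443  0.04 ] q [-0.38  0.78  0.31  1.92 -0.46  0.5  -1.25]
```

Emit:
carry_out(targets="0 0 0 0 0.04;0 0 0 0 0")

```text
clock: 34.63
tool_pos: [0.5415, 0.0644, 0.2893]
eef_rot: [0.707, 0.011, -0.707, 0.012]
contact_force: [1.3, -2.0, -1.0]
opening: 0.178
```

```bash
python3 st.py|head -1
```

```text
34.6333 [0.5415 0.0644 0.2893] phi_cw 3.109 op 0.178 F [ 1.3 -2.  -1. ] M [-0.474 -0.365  0.044] q [-0.39  0.79  0.32  1.92 -0.47  0.51 -1.28]
```

Emit:
carry_out(targets="0 0 0 0 0.04;0 0 0 0 0")

```text
clock: 34.8
tool_pos: [0.5415, 0.0644, 0.2893]
eef_rot: [0.707, -0.003, -0.707, -0.002]
contact_force: [1.6, -2.9, -1.2]
opening: 0.178
```

```bash
python3 st.py wj2|head -1
```

```text
34.8 [0.5415 0.0644 0.2893] phi_cw -3.135 op 0.178 F [ 1.6 -2.9 -1.2] M [-0.555 -0.346  0.204] q [-0.39  0.79  0.33  1.92 -0.49  0.51 -1.3 ]
```

Emit:
carry_out(targets="0 0 0 0 0.03;0 0 0 0 0")

```text
clock: 35.02
tool_pos: [0.5415, 0.0644, 0.2893]
eef_rot: [0.707, -0.014, -0.707, -0.014]
contact_force: [2.2, -2.9, -1.1]
opening: 0.175
```

```bash
python3 st.py|head -1
```

```text
35.0167 [0.5415 0.0644 0.2893] phi_cw -3.103 op 0.175 F [ 2.2 -2.9 -1.1] M [-0.691 -0.436  0.359] q [-0.4   0.79  0.34  1.92 -0.5   0.51 -1.32]
```

Emit:
carry_out(targets="0 0 0 0 0.03;0 0 0 0 0")

```text
clock: 35.18
tool_pos: [0.5414, 0.0644, 0.2893]
eef_rot: [0.707, -0.025, -0.707, -0.025]
contact_force: [2.5, -3.4, -0.9]
opening: 0.177
```

```bash
python3 st.py wj3|head -1;python3 mont.py m8 wj2 wj3
```

```text
35.1833 [0.5414 0.0644 0.2893] phi_cw -3.071 op 0.177 F [ 2.5 -3.4 -0.9] M [-0.699 -0.404  0.292] q [-0.4   0.79  0.34  1.92 -0.51  0.51 -1.34]
```

View pics/m8.png

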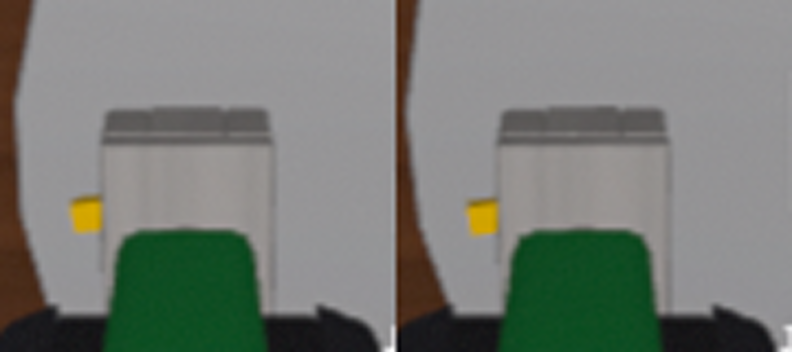

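Emit:
carry_out(targets="0 0 0 0 0.04;0 0 0 0 0;0 0 0 0 -0.1;0 0 0 0 -0.06;0 -15 0 0 0;0 -30 0 0 0;0 0 25 17 0;0 0 22 17 0;0 0 0 0 0;0 0 0 0 0")

```text
clock: 36.07
tool_pos: [0.5083, 0.0154, 0.3342]
eef_rot: [-0.706, -0.018, 0.708, -0.017]
contact_force: [0.5, -0.5, -1.8]
opening: 0.171
```

```bash
python3 st.py wk1;python3 tab3.py wk1:blue_opp wk1:blue wk1:red_opp wf1:blue_opp wd1:blue_opp
```

```text
36.0667 [0.5083 0.0154 0.3342] phi_cw 3.093 op 0.171 F [ 0.5 -0.5 -1.8] M [0.063 0.002 0.002] q [-0.33  0.68  0.34  2.   -0.43  0.54 -1.21]
[[-0.0035, 0.0485, -0.9988], [0.0016, -0.9988, -0.0485], [-1.0, -0.0017, 0.0035]]
wk1 blue_opp off mm [0.57 0.49] ang 0.076 cost 1598
wk1 blue off mm [-0.32 -0.01] ang 0.069 cost 5340
wk1 red_opp off mm [ 0.24 -0.21] ang 0.046 cost 12703
wf1 blue_opp off mm [1.31 1.03] ang 0.003 cost 10300
wd1 blue_opp off mm [1.79 0.04] ang -0.003 cost 13518
```

View pics/wk1.png

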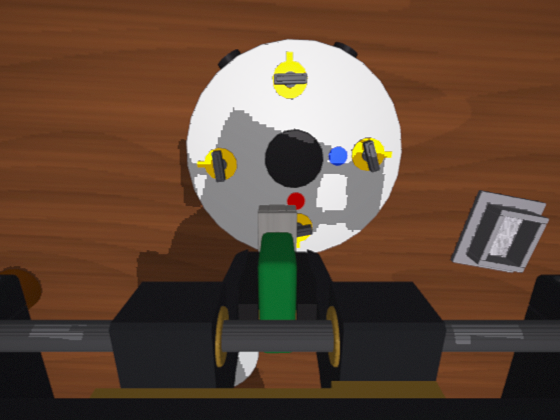

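Emit:
carry_out(targets="0 0 30 8 0;0 0 38 10 0;0 0 38 10 0;0 0 38 10 0;0 0 34 10 0;0 0 0 1 -0.12;0 0 0 0 -0.12;0 0 0 0 -0.12;0 0 0 0 -0.12;0 0 0 0 -0.12;0 0 0 0 -0.12;0 0 0 0 -0.12;0 0 0 0 -0.12;0 0 0 0 -0.12;0 0 0 0 -0.12;0 0 0 0 -0.12;0 0 0 0 -0.12;0 0 0 0 -0.12;0 0 0 0 -0.12;0 0 0 0 -0.12")

```text
clock: 37.78
tool_pos: [0.4707, -0.163, 0.334]
eef_rot: [0.423, 0.567, -0.423, 0.566]
contact_force: [0.1, -0.1, -1.5]
opening: 0.173
```

Emit:
carry_out(targets="0 0 0 0 -0.12;0 0 0 0 -0.12;0 0 0 0 -0.12;0 0 0 0 -0.12;0 0 0 0 -0.12;0 0 0 0 -0.12;0 0 0 0 -0.12;0 0 0 0 -0.12;0 0 0 0 -0.12;0 0 0 0 -0.05;0 0 0 0 0;0 0 0 0 0;0 0 0 0 0")

```text
clock: 38.87
tool_pos: [0.4703, -0.1638, 0.3341]
eef_rot: [0.057, 0.705, -0.057, 0.705]
contact_force: [-0.5, 0.6, -1.9]
opening: 0.175
```

```bash
python3 st.py wl1; python3 -c "
import cv2
im=cv2.imread('pics/wl1.png');cv2.imwrite('pics/wl1b.png',cv2.resize(im[140:280,130:330],None,fx=4,fy=4,interpolation=cv2.INTER_CUBIC))"
```

```text
38.8667 [ 0.4703 -0.1638  0.3341] phi_cw 0.162 op 0.175 F [-0.5  0.6 -1.9] M [ 0.127 -0.05   0.038] q [ 0.58  0.68 -0.54  2.    0.6   0.62  1.04]
[[-0.0002, 0.1608, 0.987], [0.0004, 0.987, -0.1608], [-1.0, 0.0004, -0.0003]]
```

View pics/wl1b.png

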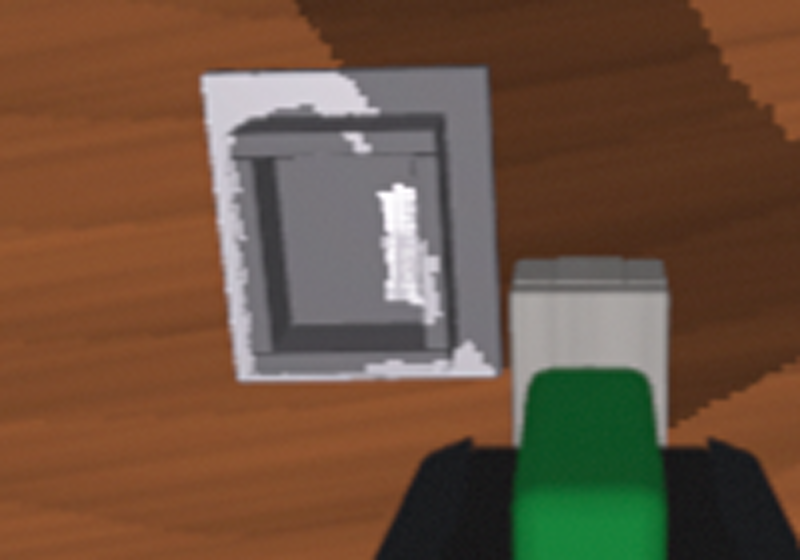

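```bash
python3 - <<'E'
from h import *
im,d,K,T=load('wrist','wl1'); z=np.load('pics/wl1.npz'); Rt=R.from_quat(z['q']).as_matrix();p=z['p']
g=lambda u,v,zz:(ray_z(K,T,u/4+130,v/4+140,zz))
tl=lambda P:(Rt.T@(P-p)*1000).round(1)
for nm,zz,L in [('base',.006,[(203,75),(488,67),(499,375),(240,382)]),('wall',.028,[(232,137),(440,133),(450,370),(256,373)]),('in',.028,[(252,157),(415,157),(427,350),(272,353)])]:
    q=np.array([g(u,v,zz) for u,v in L]); print(nm,q.mean(0).round(4),tl(q.mean(0)),[np.linalg.norm(q[i]-q[i-1]).round(4) for i in range(4)]); print(np.array([tl(x) for x in q]).tolist())
zb=p[2]-.219
f=lambda u,v,zz:tl(g(u,v,zz))
print('socket',f(516,262,zb),f(664,262,zb))
E
```

```text
base [ 0.4685 -0.2247  0.006 ] [328.1 -60.5   8.1] [np.float64(0.0831), np.float64(0.0712), np.float64(0.083), np.float64(0.0701)]
[[328.1, -96.7, -32.4], [328.1, -25.6, -34.3], [328.1, -24.8, 48.6], [328.1, -94.9, 50.6]]
wall [ 0.4687 -0.224   0.028 ] [306.1 -59.8   8.2] [np.float64(0.0601), np.float64(0.049), np.float64(0.0602), np.float64(0.0486)]
[[306.1, -84.4, -21.4], [306.1, -35.5, -22.3], [306.1, -35.3, 37.9], [306.1, -83.9, 38.7]]
in [ 0.4685 -0.2247  0.028 ] [306.1 -60.5   8.2] [np.float64(0.0499), np.float64(0.0385), np.float64(0.0491), np.float64(0.0386)]
[[306.1, -80.1, -16.6], [306.1, -41.6, -16.5], [306.1, -40.8, 32.5], [306.1, -79.5, 33.3]]
socket [219.  -12.8 -18.3] [219.   12.2 -18.3]
```

Emit:
carry_out(targets="0 0 -30 4 0;0 0 -30 4 0;0 0 0 0 0;0 25 0 0 0;0 25 0 0 0;0 10 0 0 0;0 0 0 0 0;0 0 0 0 0")

```text
clock: 39.58
tool_pos: [0.4684, -0.2245, 0.2743]
eef_rot: [0.057, 0.705, -0.057, 0.705]
contact_force: [-0.9, 0.1, -1.5]
opening: 0.177
```

```bash
python3 st.py wm1; python3 -c "
import cv2
im=cv2.imread('pics/wm1.png');cv2.imwrite('pics/wm1b.png',cv2.resize(im[140:280,180:380],None,fx=4,fy=4,interpolation=cv2.INTER_CUBIC))"
```

```text
39.5833 [ 0.4684 -0.2245  0.2743] phi_cw 0.16 op 0.177 F [-0.9  0.1 -1.5] M [ 0.081 -0.116 -0.041] q [ 0.64  0.8  -0.47  1.98  0.7   0.53  1.08]
[[-0.0006, 0.1598, 0.9872], [0.0002, 0.9872, -0.1598], [-1.0, 0.0001, -0.0007]]
```

View pics/wm1b.png

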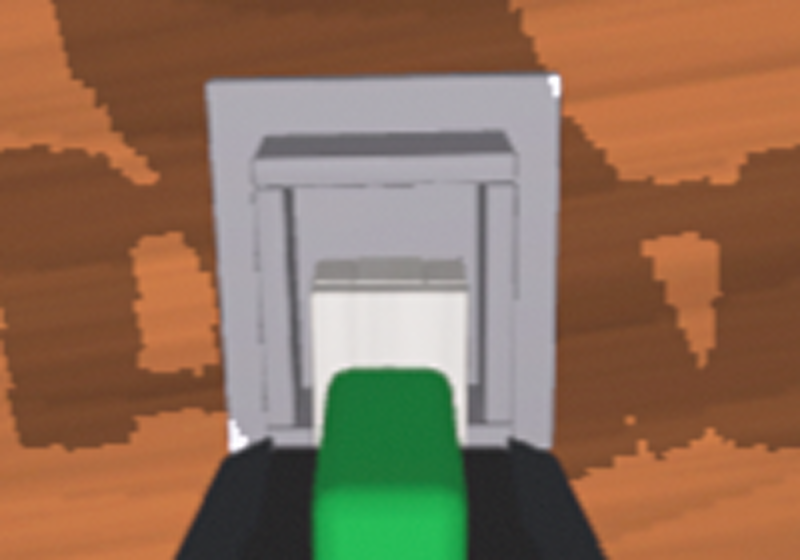

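Socket centred over the pocket. Lowering to the original grasp height.

Emit:
carry_out(targets="0 12 0 0 0;0 14 0 0 0;0 10 0 0 0;0 6 0 0 0;0 4 0 0 0;0 1.5 0 0 0;0 0 0 0 0;0 0 0 0 0")

```text
clock: 40.3
tool_pos: [0.4685, -0.2249, 0.2271]
eef_rot: [0.057, 0.705, -0.057, 0.705]
contact_force: [1.4, -0.5, -1.2]
opening: 0.174
```

```bash
python3 st.py
```

```text
40.3 [ 0.4685 -0.2249  0.2271] phi_cw 0.161 op 0.174 F [ 1.4 -0.5 -1.2] M [ 0.138 -0.087 -0.037] q [ 0.59  0.87 -0.38  2.    0.78  0.42  1.01]
[[0.0007, 0.1601, 0.9871], [-0.0002, 0.9871, -0.1601], [-1.0, -0.0001, 0.0008]]
```

Emit:
carry_out(targets="0 1 0 0 0;0 0.5 0 0 0;0 0 0 0 0")

```text
clock: 40.55
tool_pos: [0.4684, -0.2249, 0.2257]
eef_rot: [0.057, 0.704, -0.057, 0.705]
contact_force: [-0.0, 0.6, 2.3]
opening: 0.176
```

Emit:
carry_out(targets="0.7 0 0 0 0;0.7 0 0 0 0;0.7 0 0 0 0;0.7 0 0 0 0;0.7 0 0 0 0;0.7 0 0 0 0;0.7 0 0 0 0;0.7 0 0 0 0;0.7 0 0 0 0;0.7 0 0 0 0")

```text
clock: 41.38
tool_pos: [0.4682, -0.2249, 0.2252]
eef_rot: [0.057, 0.705, -0.057, 0.705]
contact_force: [0.4, 0.4, -0.2]
opening: 0.697
```

Emit:
carry_out(targets="0.7 -10 0 0 0;0.7 -25 0 0 0;0.7 -35 0 0 0;0.7 -40 0 0 0;0.7 -40 0 0 0;0.7 -20 0 0 0;0.7 0 0 0 0;0.7 0 0 0 0;0.7 0 0 0 0;0.7 0 0 0 0")

```text
clock: 42.22
tool_pos: [0.4676, -0.2249, 0.394]
eef_rot: [0.057, 0.706, -0.056, 0.704]
contact_force: [0.4, 0.7, -0.1]
opening: 0.698
```

```bash
python3 st.py wn1; python3 -c "
from h import *
snap('side','sn1');snap('scene','scn1')
import cv2
a=cv2.imread('pics/wn1.png')[110:260,190:370];b=cv2.imread('pics/sn1.png')[140:220,340:420]
cv2.imwrite('pics/n.png',np.hstack([cv2.resize(a,None,fx=2.3,fy=2.3),cv2.resize(b,(345,345),interpolation=cv2.INTER_CUBIC)]))
im,d,K,T=load('wrist','wn1');z=np.load('pics/wn1.npz')
hsv=cv2.cvtColor(im,cv2.COLOR_BGR2HSV);m=(abs(hsv[...,0].astype(int)-65)<15)&(hsv[...,1]>150);v,u=np.nonzero(m)
P=np.array([px(K,T,a,b,d[b,a]) for a,b in zip(u,v)]);t=P[P[:,2]>.09];print(t.mean(0),t[:,2].max(),t.min(0),t.max(0))
"
```

```text
42.2167 [ 0.4676 -0.2249  0.394 ] phi_cw 0.161 op 0.698 F [ 0.4  0.7 -0.1] M [ 0.086 -0.045  0.019] q [ 0.75  0.63 -0.64  1.88  0.51  0.81  1.25]
[[-0.0028, 0.1599, 0.9871], [0.0008, 0.9871, -0.1599], [-1.0, 0.0004, -0.0029]]
[ 0.46667346 -0.22540514  0.09658662] 0.37306494378052163 [ 0.38675004 -0.23560072  0.09065042] [ 0.49065312 -0.21224228  0.37306494]
```

View pics/n.png

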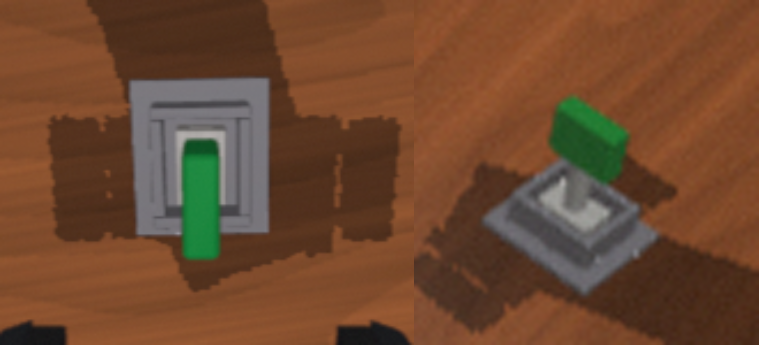

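View pics/sn1.png

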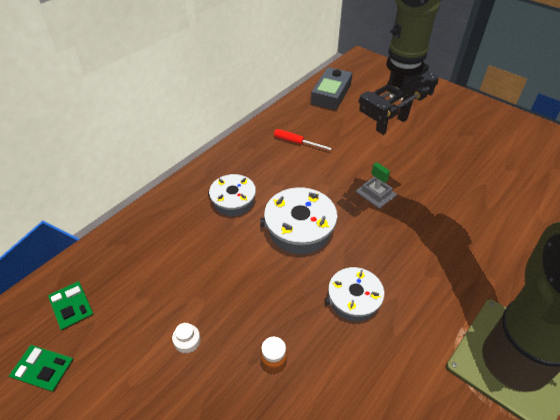

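The key stands upright and centred in the stand, and jar, screwdriver and sensor head are where they were. Handing in.

```bash
python3 -c "
from h import *
print(r.finish_job())"
```

```text
the job is handed in; nothing more can be done
None
```

I tightened the four cover screws of the large housing with the green key, in cross order and two passes. I then stood the key back in its stand and handed the job in at about 42 s. `finish_job` reports no verdict, so the results below are my own camera and force readings.

**First pass:** all four screws ended at roughly 0.68–0.84 rad, read off the pictures. The order was red, its opposite, blue, its opposite.

**Second pass:** I turned in small steps until the turning moment jumped from about 0.05 to 0.3–0.4 N m. I stopped soon after the tab was seen moving with the key. Tab drag measured after lifting the key:

| Screw | Tab drag (mm) |
|---|---|
| Red | about 1.1 |
| Red opposite | about 0.7–0.8 |
| Blue | about 1.3 |
| Blue opposite | about 1.4 |

**Key:** the last pictures show it upright and released, with its top about 96 mm above the bench and the paddle within about 2 mm of the pocket centre. The jar, screwdriver and sensor head look unmoved in the side picture. The gripper had moved clear.

**Checks that disagreed:**
- **Hand-read pixels:** a first reading of the red tab showed no movement.
- **Circle fit:** a quick fit then scattered by about 0.5 to 1 mm, and for the red-opposite screw one reading showed no drag.
- **Model fit:** the table uses this later fit, which repeated to about 0.1–0.2 mm and read zero on screws not yet tightened.
- **Thinnest margin:** the red-opposite screw is closest to the 0.5 mm limit.

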